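# Put the colour-coded chopping boards away

## Task

The washed chopping boards have drained: put the red, green, blue and yellow boards away in the storage rack, each standing upright on its long edge, roughly centred and fully down in the slot of its own colour. Lower each board in rather than letting it drop. Leave the white board in the rack and the metal blade frame in the drainer standing where they are.

Things in the scene. Friction and masses are not known exactly. Their poses are not given: they have to be found in the camera images.
- board_red: red chopping board, 200 x 140 x 12 mm, 0.3 kg, at first upright on its long edge in the wire drainer (pitch 54 mm, dividers 78 mm high). Origin: middle of the lower long edge, 14 mm above the table there; x along the 200 mm, y through the thickness, z up the 140 mm. Hand hole near the +x end; upper edge solid in the middle, grip there. In the slot either end may face forward
- board_green: green chopping board, 200 x 140 x 12 mm, 0.3 kg, at first upright on its long edge in the wire drainer (pitch 54 mm, dividers 78 mm high). Origin: middle of the lower long edge, 14 mm above the table there; x along the 200 mm, y through the thickness, z up the 140 mm. Hand hole near the +x end; upper edge solid in the middle, grip there. In the slot either end may face forward
- board_blue: blue chopping board, 200 x 140 x 12 mm, 0.3 kg, at first upright on its long edge in the wire drainer (pitch 54 mm, dividers 78 mm high). Origin: middle of the lower long edge, 14 mm above the table there; x along the 200 mm, y through the thickness, z up the 140 mm. Hand hole near the +x end; upper edge solid in the middle, grip there. In the slot either end may face forward
- board_yellow: yellow chopping board, 200 x 140 x 12 mm, 0.3 kg, at first upright on its long edge in the wire drainer (pitch 54 mm, dividers 78 mm high). Origin: middle of the lower long edge, 14 mm above the table there; x along the 200 mm, y through the thickness, z up the 140 mm. Hand hole near the +x end; upper edge solid in the middle, grip there. In the slot either end may face forward
- slot_red: red slot channel of the storage rack, fixed, 120 x 38 x 18 mm. Origin: centre of its underside, 12 mm above the table. A board stands along x in its 20 mm trough, floor 6 mm above the origin. Wire dividers beside it, 70 mm before and behind the centre, reach 78 mm above the table; gap 24 mm at the top, 19 at the foot. Five slots, 54 mm apart along y, the white one at one end
- slot_green: green slot channel of the storage rack, fixed, 120 x 38 x 18 mm. Origin: centre of its underside, 12 mm above the table. A board stands along x in its 20 mm trough, floor 6 mm above the origin. Wire dividers beside it, 70 mm before and behind the centre, reach 78 mm above the table; gap 24 mm at the top, 19 at the foot. Five slots, 54 mm apart along y, the white one at one end
- slot_blue: blue slot channel of the storage rack, fixed, 120 x 38 x 18 mm. Origin: centre of its underside, 12 mm above the table. A board stands along x in its 20 mm trough, floor 6 mm above the origin. Wire dividers beside it, 70 mm before and behind the centre, reach 78 mm above the table; gap 24 mm at the top, 19 at the foot. Five slots, 54 mm apart along y, the white one at one end
- slot_yellow: yellow slot channel of the storage rack, fixed, 120 x 38 x 18 mm. Origin: centre of its underside, 12 mm above the table. A board stands along x in its 20 mm trough, floor 6 mm above the origin. Wire dividers beside it, 70 mm before and behind the centre, reach 78 mm above the table; gap 24 mm at the top, 19 at the foot. Five slots, 54 mm apart along y, the white one at one end
- board_white: white chopping board of the same size and frame as the coloured ones, already standing in the white slot at the end of the storage rack; stays there
- blade_frame: grey metal blade frame of the potato cutter with a square mesh, 103 x 103 x 13 mm, standing on edge in one of the five places of the drainer between the boards; stays there. Origin: middle of its lower edge; y through its thickness, z up

How it is judged:
By the outcome, as a careful person would: the job done as asked, in the order asked, and still so for the second after the job is handed in, with the robot touching nothing.
It also fails if it takes over 120 s, if anything falls off the work surface, if the arm or the gripper's body presses on something with over 40 N, if the wrist force passes 120 N, or if a joint passes its speed limit or range.

## Robot

A 7-joint arm with a two-finger parallel gripper is mounted at the origin on a cart in front of the work surface, level with it; the furniture and walls round the work are solid. World frame = base frame: x ahead of the robot, y to its left, z up, the work surface at z = 0. Lengths are in m, angles in rad, forces in N, time in s.
With the tool pointing down it reaches from about 0.425 to 0.925 m from the base axis. Payload 6.8 kg.
Tool frame: the origin (TCP) lies midway between the tips of the shut fingers; the grasp point (between the pads) lies 19 mm behind it; z points along the fingers, y is the direction in which the jaws open and shut (so a half turn about z gives the same grasp; the last joint's range is limited). The gripper opens to 85 mm and grips with 20 to 120 N. Pads are 22 mm wide; open, the fingers measure 114 mm over their backs; the gripper's body (76 mm by 85 mm) begins 54 mm behind the grasp point. The pads swing forward as they close: fully open they stand 13 mm farther back than shut.
Start: joints at [-1.409, 0.477, 0.022, 1.555, -0.011, 1.109, -0.083], TCP at [0.18, 0.651, 0.231] pointing down, gripper open.
Joint ranges: [-2.96, 2.96], [-0.34, 2.1], [-1.41, 1.46], [0.24, 2.44], [-1.37, 4.51], [0.17, 1.92], [-2.96, 2.96]. Speed limits (rad/s): [2.39, 2.39, 3.14, 3.14, 3.14, 3.14, 3.14].

## Interface

Orientations are given as a unit quaternion [w, x, y, z].
In Python, from station import * gives the robot as it stands. The module is installed in compiled form; this text tells all that it offers.
- The arm moves only by the tool jog_arm, never from a script. Its arguments are lists of equal length, an entry for each row: "dp": the shift along the tool's x, y, z in units of 25 mm (1.0 is 25 mm), a list of three; "angular": the turn, a rotation vector about the tool's x, y, z in units of 5 degrees (1.0 is 5 degrees), a list of three; "claw": the finger opening in mm, from 0 to 85.4. A call has exactly 5 rows; each row is the pose to reach, as a shift and turn from the pose commanded when the call began, along the tool's axes at that moment; what a row does not reach only later rows make up. A row lasts 1/10 s, in which the tool goes at most 50 mm and 8.59 degrees, less where a joint would pass 70% of its speed; a pose out of reach is approached as far as the arm can. A call with a gripper value outside its range is refused whole. The fingers move at their own pace and stop on an object; "grip_force" is the grip in N (left out, the last holds). Time passes only in rows, so rows that repeat a pose let the fingers close, or fill a call up. It gives the time, the measured TCP pose, the force and the opening at its end, in the units of the state.
- get_obs(): the state, without advancing time (a new reading comes with each control period).
- read_camera(name): name is "scene" or "top" or "wrist"; returns a dict with "pixels" (400x640x3 uint8, blue, green, red), "camera_matrix" (3x3 intrinsics, pixels), "rvec" (rotation vector, rad) and "tvec" (3), from world to camera coordinates, as OpenCV has them. Camera axes: x right, y down, z forward; pixel columns grow to the right and rows downward; lengths in m; the calibration is good to about 2 mm. A picture is of the moment at which its call begins. There is no depth.
- hand_in(): hands the job in, once; it reports no verdict.
The state is a dict: "t": time; "q": joint angles; "joint_vel": joint speeds; "joint_torque": joint torques, N m; "eef_pos": TCP position; "tool_rot": TCP orientation; "contact_force": force on the tool from outside, world axes, zero at the start; "torque": the same for the moment, N m; "gripper_width": opening from 0.0 (shut) to 1.0 (fully open).
Only numpy, scipy, OpenCV 4.12 (cv2) and the standard library are available. Lean on these libraries where they do the work, as an engineer would, in place of code of your own. Each camera call takes 0.05 s, during which the arm holds its last target.

## Working session

There is one attempt and no reset: what is moved stays moved. The work goes in short steps, Python scripts to look and compute and a tool call to move; the robot and the scene stay as the last step left them, time stands still between calls to the robot, and variables do not carry over. Pictures are saved under pics/ and viewed, and the job is handed in when it is done.

Besides the shell and the picture viewer there is one more tool, called after "Call:" in YAML: its name, and indented under it one key for each argument. jog_arm: Moves the arm, as the interface text tells. Its arguments: {"type":"object","properties":{"dp":{"type":"array","items":{"type":"array","items":{"type":"number"}}},"angular":{"type":"array","items":{"type":"array","items":{"type":"number"}}},"claw":{"type":"array","items":{"type":"number"}},"grip_force":{"type":"number"}},"required":["dp","angular","claw"]}

```bash
mkdir -p pics; ls
python3 - <<'E'
from station import *
import cv2,numpy as np
o=get_obs()
for k in o: print(k,np.round(o[k],4))
for n in ["scene","top","wrist"]:
    c=read_camera(n); cv2.imwrite(f"pics/{n}0.png",c["pixels"]); 
    R=cv2.Rodrigues(np.array(c["rvec"]))[0]; print(n,np.round(c["camera_matrix"],1).tolist(),np.round(-R.T@np.array(c["tvec"]).ravel(),3),np.round(R,3).tolist())
E
```

```text
pics
t 0.0
q [-1.4091  0.4778  0.0224  1.5565 -0.0115  1.1093 -0.0831]
joint_vel [-0.0031 -0.0009  0.0021 -0.0001  0.0001 -0.0019 -0.0009]
joint_torque [-4.00000e-04 -5.96441e+01  1.60730e+00 -2.81201e+01  1.24000e-02
  9.40000e-03  0.00000e+00]
eef_pos [0.1798 0.65   0.2303]
tool_rot [-1.000e-04  1.345e-01  9.909e-01 -9.000e-04]
contact_force [ 0.2712 -0.4076 -0.1454]
torque [-0.0132 -0.0005 -0.0415]
gripper_width 0.999
scene [[462.8, 0.0, 323.0], [0.0, 462.8, 195.2], [0.0, 0.0, 1.0]] [0.797 0.469 1.045] [[-0.846, 0.533, -0.006], [0.469, 0.738, -0.486], [-0.255, -0.414, -0.874]]
top [[414.2, 0.0, 319.6], [0.0, 414.2, 199.9], [0.0, 0.0, 1.0]] [0.417 0.007 1.014] [[-0.009, -1.0, -0.007], [-0.997, 0.01, -0.073], [0.073, 0.006, -0.997]]
wrist [[280.4, 0.0, 320.6], [0.0, 280.4, 203.6], [0.0, 0.0, 1.0]] [0.116 0.668 0.374] [[0.267, 0.964, -0.002], [0.93, -0.257, 0.262], [0.252, -0.072, -0.965]]
```

View pics/scene0.png

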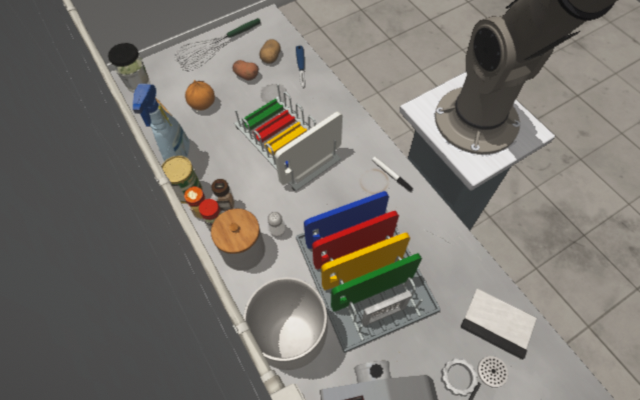

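View pics/top0.png

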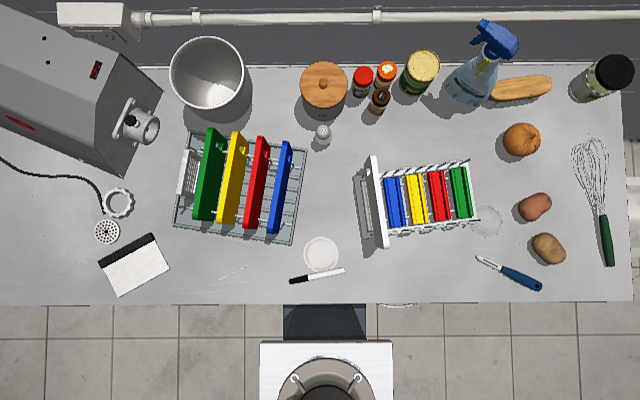

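View pics/wrist0.png

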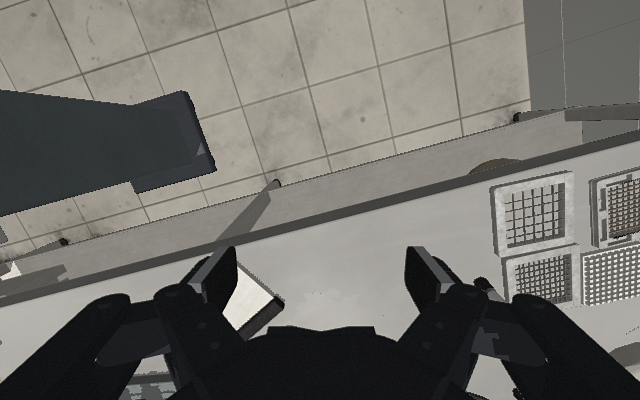

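Run:
```python
import cv2
a=cv2.imread("pics/top0.png"); cv2.imwrite("pics/t1.png",cv2.resize(a[115:255,165:310],None,fx=5,fy=4*1.0,interpolation=cv2.INTER_NEAREST)[:600,:800])
cv2.imwrite("pics/t2.png",cv2.resize(a[140:260,345:485],None,fx=5,fy=5,interpolation=cv2.INTER_NEAREST))
s=cv2.imread("pics/scene0.png"); cv2.imwrite("pics/s1.png",cv2.resize(s[180:350,290:445],None,fx=3.5,fy=3.5,interpolation=cv2.INTER_NEAREST))
cv2.imwrite("pics/s2.png",cv2.resize(s[80:195,230:350],None,fx=5,fy=5,interpolation=cv2.INTER_NEAREST))
```

```text
(no output)
```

View pics/t1.png

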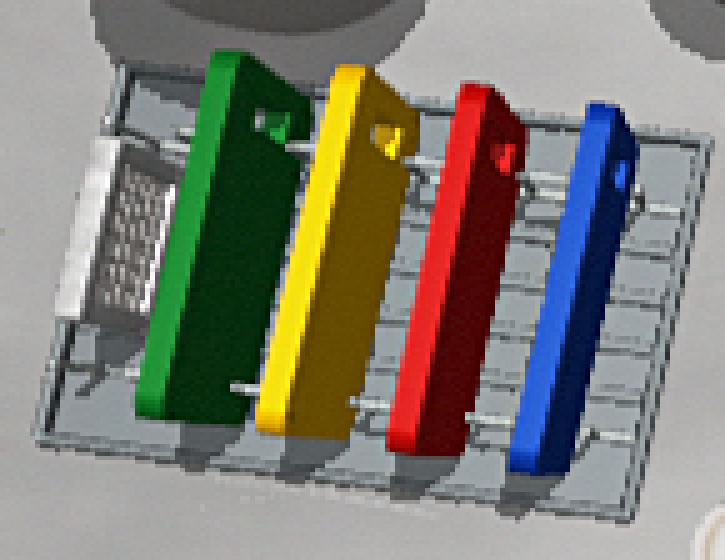

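View pics/t2.png

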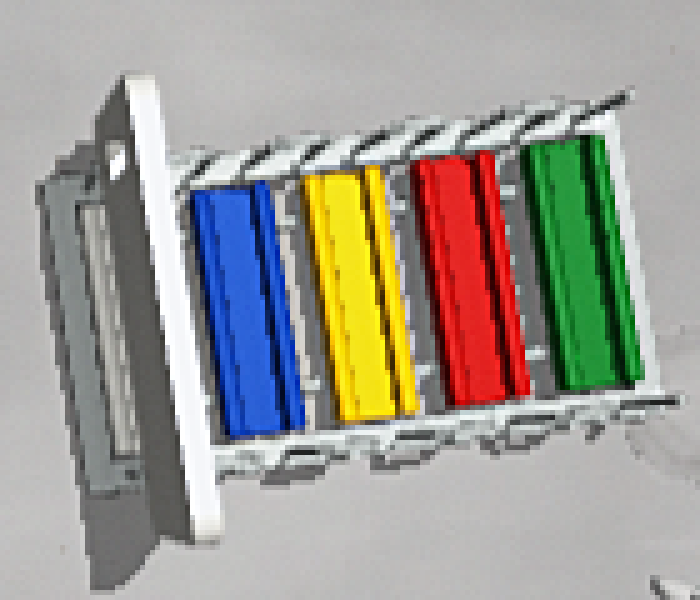

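View pics/s1.png

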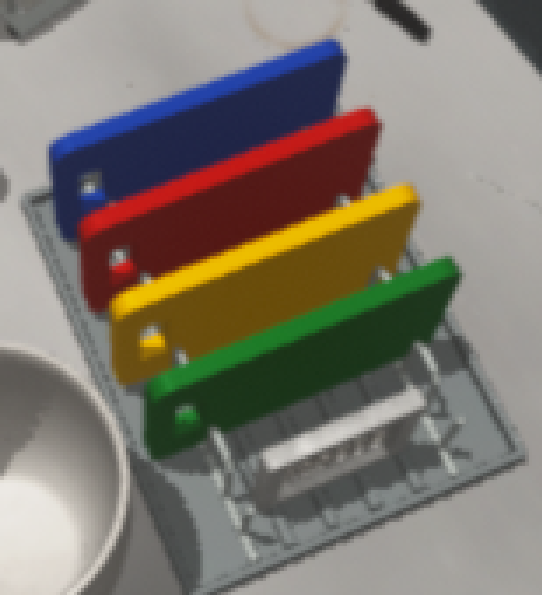

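View pics/s2.png

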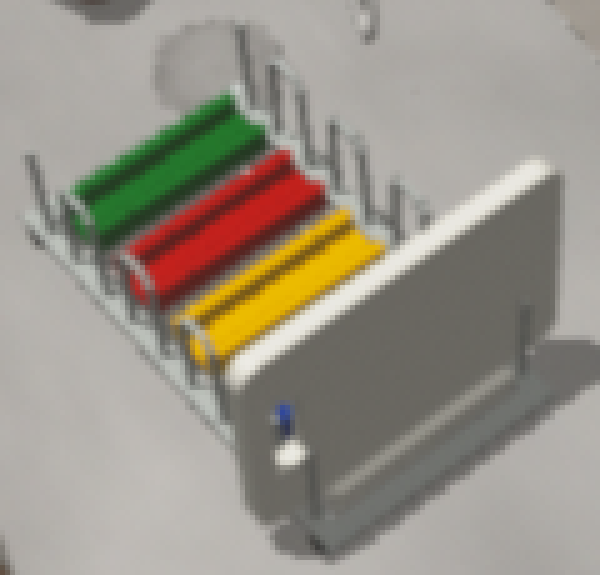

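```bash
cat > h.py <<'E'
from station import *
import cv2,numpy as np
HUE={'red':[(0,8),(172,180)],'green':[(45,80)],'blue':[(105,125)],'yellow':[(18,32)]}
def cam(n,save=None):
    c=read_camera(n)
    if save: cv2.imwrite(save,c["pixels"])
    c['R']=cv2.Rodrigues(np.array(c["rvec"],float))[0]; c['C']=-c['R'].T@np.array(c["tvec"],float).ravel(); return c
def mask(im,col,vmin,roi=None,smin=130):
    h=cv2.cvtColor(im,cv2.COLOR_BGR2HSV); m=np.zeros(im.shape[:2],np.uint8)
    for a,b in HUE[col]: m|=cv2.inRange(h,(a,smin,vmin),(b,255,255))
    if roi:
        z=np.zeros_like(m); r0,r1,c0,c1=roi; z[r0:r1,c0:c1]=m[r0:r1,c0:c1]; m=z
    n,l,s,ce=cv2.connectedComponentsWithStats(m)
    if n<2: return m*0
    k=1+np.argmax(s[1:,4]); return (l==k).astype(np.uint8)*255
def ray(c,uv):
    p=np.linalg.inv(c['camera_matrix'])@np.array([uv[0],uv[1],1.]); return c['C'],c['R'].T@p
def plane(c,uv,z):
    C,d=ray(c,uv); return C+d*(z-C[2])/d[2]
def tri(c1,u1,c2,u2):
    A,a=ray(c1,u1);B,b=ray(c2,u2);a/=np.linalg.norm(a);b/=np.linalg.norm(b)
    s=np.linalg.lstsq(np.c_[a,-b],B-A,rcond=None)[0]
    P,Q=A+a*s[0],B+b*s[1]; return (P+Q)/2,np.linalg.norm(P-Q)
def strip(c,m,z):
    # min-area rectangle in the plane z, metric
    v,u=np.nonzero(m)
    P=np.array([plane(c,(a,b),z)[:2] for a,b in zip(u,v)])*1000
    r=cv2.minAreaRect(P.astype(np.float32)); 
    b=cv2.boxPoints(r); e=[b[1]-b[0],b[2]-b[1]]; L=max(e,key=np.linalg.norm)
    if L[0]<0: L=-L
    return np.array(r[0]),P.mean(0),sorted(r[1]),np.degrees(np.arctan2(L[1],L[0]))
E
python3 - <<'E'
from h import *
t=cam("top");s=cam("scene")
vt=t['pixels'];vs=s['pixels']
for col in HUE:
    for nm,rt,rs in(('board',(110,260,170,310),(180,320,290,435)),('slot',(140,260,380,485),(90,170,230,330))):
        h=cv2.cvtColor(vt,cv2.COLOR_BGR2HSV)
        thr={'board':120 if col=='green' else 150,'slot':90}[nm]
        thr2={'board':100 if col!='yellow' else 170,'slot':80}[nm]
        mt=mask(vt,col,thr,rt);ms=mask(vs,col,thr2,rs)
        if col=='blue' and nm=='slot': ms[:]=0
        ct=[x.mean() for x in np.nonzero(mt)][::-1]
        print(col,nm,mt.sum()//255,ms.sum()//255,np.round(ct,1))
        z=.154 if nm=='board' else .030
        if ms.any():
            cs=[x.mean() for x in np.nonzero(ms)][::-1]; P,e=tri(t,ct,s,cs);print('  tri',np.round(P*1000,1),'gap',round(e*1000,1))
            r=strip(s,ms,z);print('   scene plane',*[np.round(x,1) for x in r])
        r=strip(t,mt,z);print('   top plane',*[np.round(x,1) for x in r])
        vt[cv2.Canny(mt,50,150)>0]=(255,0,255);vs[cv2.Canny(ms,50,150)>0]=(255,0,255)
cv2.imwrite("pics/m1.png",cv2.resize(vt[115:255,165:485],(800,350),interpolation=cv2.INTER_NEAREST))
cv2.imwrite("pics/m2.png",cv2.resize(vs[80:320,230:445],None,fx=2.4,fy=2.4,interpolation=cv2.INTER_NEAREST))
E
```

```text
red board 532 558 [251.7 181.4]
  tri [523.  152.1 153.1] gap 6.2
   scene plane [523.6 151. ] [525.2 150.6] [ 15.8 196.5] -8.9
   top plane [522.4 153.6] [520.7 153.9] [ 12.2 192.9] -9.3
red slot 549 516 [437.  195.6]
  tri [ 496.7 -264.9   36.1] gap 0.5
   scene plane [ 495.  -270.1] [ 494.8 -269.6] [ 45.4 114.3] 7.4
   top plane [ 497.1 -266.4] [ 497.1 -266.4] [ 26.2 118.8] 7.3
green board 468 490 [201.6 172.3]
  tri [542.6 256.9 155.7] gap 5.3
   scene plane [541.2 255.6] [543.7 255. ] [ 11.6 189.2] -9.4
   top plane [541.5 259.1] [541. 259.] [ 11.6 182. ] -9.4
green slot 462 226 [459.  192.6]
  tri [ 502.8 -317.4   32.9] gap 1.6
   scene plane [ 501.2 -319.5] [ 501.2 -319. ] [ 21.4 109.8] 7.0
   top plane [ 503.9 -318.8] [ 503.8 -318.9] [ 22.5 117.9] 6.6
blue board 520 449 [276.7 186.1]
  tri [512.  100.1 153.7] gap 4.6
   scene plane [512.3  99.2] [513.3  98.9] [ 13.2 193.7] -10.0
   top plane [510.8 101.5] [510.4 101.5] [ 12.1 189.6] -10.2
blue slot 718 0 [394.2 201.8]
   top plane [ 484.2 -164.8] [ 483.2 -164.3] [ 37.  118.8] 7.6
yellow board 564 547 [226.2 176.7]
  tri [533.4 205.4 154.1] gap 6.0
   scene plane [532.9 203.9] [535.1 203.7] [ 13.3 194.7] -9.8
   top plane [532.1 207.2] [531.3 207.3] [ 13.  196.3] -9.8
yellow slot 778 485 [416.5 198.5]
  tri [ 490.  -216.5   35. ] gap 0.1
   scene plane [ 489.9 -219.7] [ 488.2 -219.9] [ 43.  117.5] 9.4
   top plane [ 490.5 -217.1] [ 490.6 -217.6] [ 40.3 119.5] 7.5
```

View pics/m1.png

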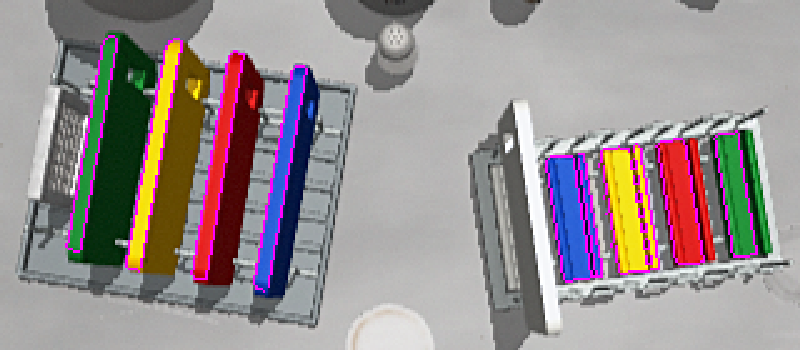

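View pics/m2.png

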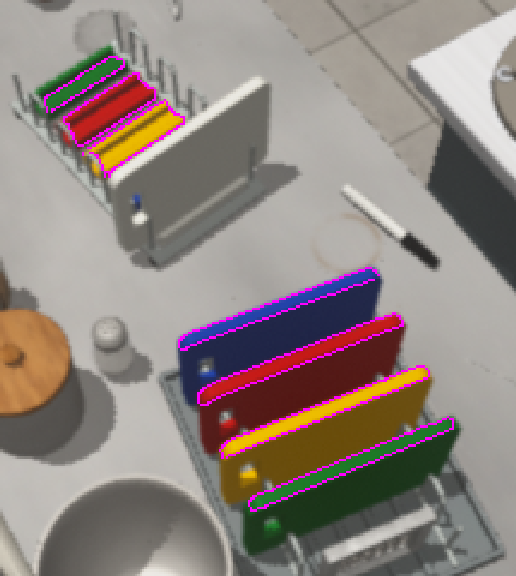

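```bash
cat > mv.py <<'E'
import sys
from h import *
from scipy.spatial.transform import Rotation as Ro
def goal(x,y,z,yaw):  # yaw deg: direction of board x axis; tool x=-board x, y= thickness
    c,s=np.cos(np.radians(yaw)),np.sin(np.radians(yaw))
    return np.array([x,y,z])/1000,np.array([[-c,-s,0],[-s,c,0],[0,0,-1.]]).T.T
def go(x,y,z,yaw):
    o=get_obs(); q=o['tool_rot']; R=Ro.from_quat([q[1],q[2],q[3],q[0]]).as_matrix()
    p,G=goal(x,y,z,yaw)
    d=R.T@(p-o['eef_pos'])/.025; w=np.degrees(Ro.from_matrix(R.T@G).as_rotvec())/5
    print('t',round(o['t'],2),'at',np.round(o['eef_pos']*1000 if hasattr(o['eef_pos'],'shape') else np.array(o['eef_pos'])*1000,1),'F',np.round(o['contact_force'],1),'gw',round(float(o['gripper_width']),3))
    print('dp',np.round(d,2).tolist(),'ang',np.round(w,2).tolist(),'dist',round(np.linalg.norm(d)*25))
if __name__=='__main__': go(*map(float,sys.argv[1:5]))
E
python3 mv.py 500 180 330 -9.6
```

```text
t 0.25 at [179.9 650.3 230.8] F [-0.6  0.6 -1.5] gw 0.999
dp [-17.36, -14.72, -3.95] ang [-0.01, 0.0, -1.17] dist 578
```

Call:
jog_arm:
  dp:
    - [-0.5,-0.5,-1.5]
    - [-2,-1.7,-2.5]
    - [-3.4,-3,-3.2]
    - [-5,-4.3,-3.6]
    - [-6.5,-5.6,-3.95]
  angular:
    - [0,0,0]
    - [0,0,-0.3]
    - [0,0,-0.6]
    - [0,0,-0.9]
    - [0,0,-1.17]
  claw: [45,45,45,45,45]
  grip_force: 60

```text
t: 0.75
eef_pos: [0.2959, 0.4772, 0.3296]
tool_rot: [0.0, 0.083, 0.997, 0.001]
contact_force: [1.3, -0.1, 0.8]
gripper_width: 0.523
```

```bash
python3 mv.py 500 180 330 -9.6
```

```text
t 0.75 at [295.9 477.2 329.6] F [ 1.3 -0.1  0.8] gw 0.523
dp [-10.02, -10.37, -0.03] ang [0.01, 0.0, 0.01] dist 361
```

Call:
jog_arm:
  dp:
    - [-1.3,-1.35,0]
    - [-2.6,-2.7,0]
    - [-3.9,-4.05,0]
    - [-5.2,-5.4,0]
    - [-6.5,-6.75,0]
  angular:
    - [0,0,0]
    - [0,0,0]
    - [0,0,0]
    - [0,0,0]
    - [0,0,0]
  claw: [45,45,45,45,45]

```text
t: 1.25
eef_pos: [0.4277, 0.2834, 0.3289]
tool_rot: [0.0, 0.084, 0.996, 0.0]
contact_force: [0.5, -0.5, 0.0]
gripper_width: 0.527
```

Call:
jog_arm:
  dp:
    - [-1.3,-1.3,0]
    - [-2.5,-2.6,0]
    - [-3.2,-3.3,0]
    - [-3.5,-3.62,0]
    - [-3.5,-3.62,0]
  angular:
    - [0,0,0]
    - [0,0,0]
    - [0,0,0]
    - [0,0,0]
    - [0,0,0]
  claw: [45,45,45,45,45]

```text
t: 1.75
eef_pos: [0.4985, 0.1804, 0.3286]
tool_rot: [-0.0, 0.085, 0.996, -0.0]
contact_force: [-0.8, 0.6, -0.3]
gripper_width: 0.526
```

```bash
python3 mv.py 500 180 330 -9.6; python3 -c "
from h import *
c=cam('wrist','pics/w1.png');print(np.round(c['C'],3))"
```

```text
t 1.75 at [498.5 180.4 328.6] F [-0.8  0.6 -0.3] gw 0.526
dp [-0.06, -0.01, -0.06] ang [-0.0, -0.0, -0.03] dist 2
[0.433 0.192 0.472]
```

View pics/w1.png

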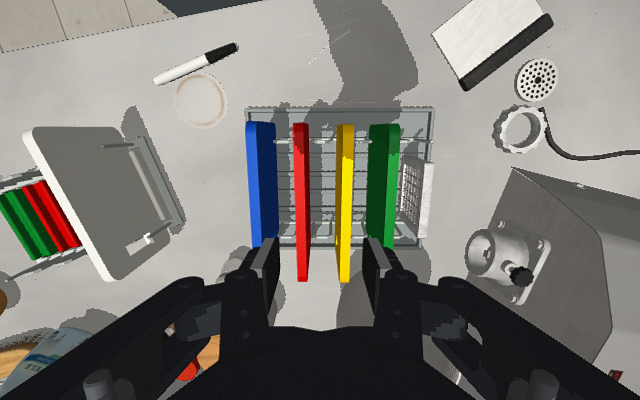

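```bash
cat > wb.py <<'E'
from h import *
def measure(col,roi,z=.154,vmin=150):
    c=cam('wrist');t=cam('top')
    m=mask(c['pixels'],col,vmin,roi)
    print(col,'wrist',*[np.round(x,1) for x in strip(c,m,z)])
E
python3 - <<'E'
from wb import *
for col,v in(('red',150),('yellow',150),('blue',150),('green',120)): measure(col,(110,300,240,410),vmin=v)
E
```

```text
red wrist [520.  151.5] [518.3 151.7] [ 12.4 189.6] -9.4
yellow wrist [530.6 205.1] [524.6 206.2] [ 13.  190.4] -10.0
blue wrist [488.4 103. ] [483.5 103.9] [ 12.  144.4] -10.1
green wrist [530.  258.2] [526.9 258.6] [ 11.9 114.1] -9.4
```

```bash
python3 mv.py 475 -225 330 7.5
```

```text
t 2.2 at [497.8 182.1 328.6] F [-0.2 -0.4 -0. ] gw 0.529
dp [-1.8, -16.21, -0.06] ang [0.0, -0.0, -3.41] dist 408
```

Call:
jog_arm:
  dp:
    - [-0.2,-1.9,0]
    - [-0.4,-3.8,0]
    - [-0.6,-5.7,0]
    - [-0.8,-7.6,0]
    - [-1,-9.5,0]
  angular:
    - [0,0,-0.4]
    - [0,0,-0.8]
    - [0,0,-1.2]
    - [0,0,-1.6]
    - [0,0,-2]
  claw: [45,45,45,45,45]

```text
t: 2.7
eef_pos: [0.4827, -0.0586, 0.3289]
tool_rot: [0.0, -0.004, 1.0, 0.0]
contact_force: [0.3, 1.0, -1.0]
gripper_width: 0.527
```

```bash
python3 mv.py 475 -225 330 7.5
```

```text
t 2.7 at [482.7 -58.6 328.9] F [ 0.3  1.  -1. ] gw 0.527
dp [0.37, -6.65, -0.05] ang [0.0, 0.01, -1.4] dist 167
```

Call:
jog_arm:
  dp:
    - [0.1,-1.8,0]
    - [0.2,-3.6,0]
    - [0.3,-5.4,0]
    - [0.35,-6.6,0]
    - [0.35,-6.6,0]
  angular:
    - [0,0,-0.4]
    - [0,0,-0.8]
    - [0,0,-1.2]
    - [0,0,-1.4]
    - [0,0,-1.4]
  claw: [45,45,45,45,45]

```text
t: 3.2
eef_pos: [0.4742, -0.2268, 0.329]
tool_rot: [0.0, -0.061, 0.998, -0.001]
contact_force: [0.2, -0.2, 0.7]
gripper_width: 0.526
```

```bash
python3 -c "
from h import *
o=get_obs();print(o['eef_pos'])
c=cam('wrist','pics/w2.png');print(np.round(c['C'],3))
import pickle;pickle.dump(c,open('w2.pkl','wb'));pickle.dump(cam('top'),open('t2.pkl','wb'))
"
```

```text
[ 0.47423709 -0.22683017  0.3290009 ]
[ 0.408 -0.234  0.472]
```

View pics/w2.png

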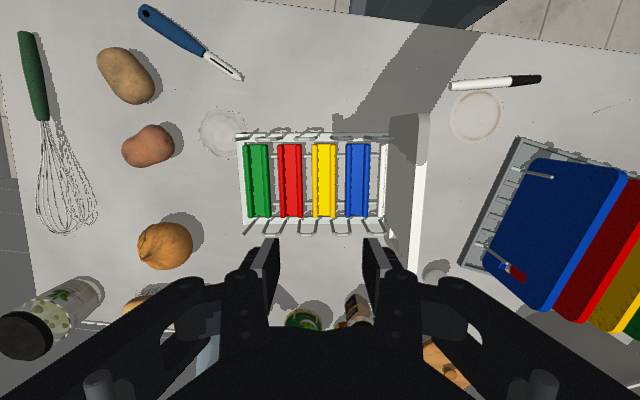

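Run:
```python
from h import *
import pickle
w=pickle.load(open('w2.pkl','rb'));t=cam('top')
import cv2
cv2.imwrite('pics/w2z.png',cv2.resize(w['pixels'][125:245,230:400],None,fx=4.5,fy=4.5,interpolation=cv2.INTER_NEAREST))
P={}
for col in ('blue','yellow','red','green'):
    k=np.ones((3,3),np.uint8)
    r={}
    mw=mask(cv2.morphologyEx(w['pixels'],cv2.MORPH_CLOSE,np.ones((1,1))),col,40,(135,225,240,385),smin=100)
    mt=mask(t['pixels'],col,40,(140,260,380,485),smin=100)
    for n,c,m in(('w',w,mw),('t',t,mt)):
        m=cv2.morphologyEx(m,cv2.MORPH_CLOSE,np.ones((5,5)))
        s=strip(c,m,.030); r[n]=[x.mean() for x in np.nonzero(m)][::-1]
        print(col,n,*[np.round(x,1) for x in s])
    p,e=tri(w,r['w'],t,r['t']);print('   tri',np.round(p*1000,1),'gap',round(e*1000,1))
    for d in [r]: pass
```

```text
blue w [ 484.9 -168.3] [ 481.9 -168.4] [ 38.6 118.6] 7.4
blue t [ 483.8 -163.9] [ 483.6 -163.9] [ 39.6 119.6] 7.4
   tri [ 484.1 -166.4   15.1] gap 1.0
yellow w [ 491.3 -220.8] [ 489.  -221.2] [ 38.  118.4] 7.0
yellow t [ 490.7 -216.9] [ 490.6 -216.9] [ 40.8 119.8] 7.4
   tri [ 491.7 -220.9   12.4] gap 0.4
red w [ 497.9 -274.1] [ 495.  -274.4] [ 38.8 118.7] 7.5
red t [ 497.9 -269.9] [ 496.9 -268.1] [ 41.2 120.2] 7.6
   tri [ 499.8 -277.    -0.8] gap 1.1
green w [ 504.4 -326.5] [ 502.  -326.8] [ 39.4 118.6] 7.5
green t [ 463.5 -330.4] [ 462.8 -329.9] [34.9 37.1] -83.4
   tri [ 462.2 -286.4  183.2] gap 21.0
```

View pics/w2z.png

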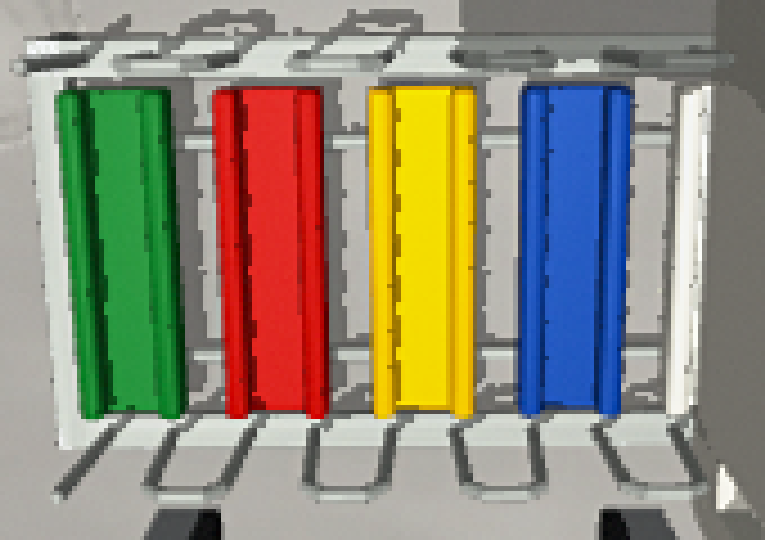

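```bash
python3 mv.py 522 152.4 260 -9.4
```

```text
t 3.35 at [ 475.8 -221.   328.5] F [-0.5  0.2  0.4] gw 0.526
dp [-3.77, 14.57, 2.75] ang [0.01, -0.0, 3.37] dist 382
```

```bash
cat > rk.py <<'E'
from h import *
def rk(cols=('blue','yellow','red','green'),roi=(135,235,235,395)):
    w=cam('wrist'); o=get_obs();print(np.round(o['eef_pos'],4),np.round(w['C'],4))
    for col in cols:
        mw=mask(w['pixels'],col,40,roi,smin=100)
        m=cv2.morphologyEx(mw,cv2.MORPH_CLOSE,np.ones((5,5)))
        print(col,*[np.round(x,1) for x in strip(w,m,.030)])
E
python3 -c "
from rk import *
rk();rk();rk()"
```

```text
[ 0.476  -0.2204  0.3285] [ 0.4102 -0.2295  0.4717]
blue [ 484.9 -167.8] [ 482.  -168.3] [ 38.4 118.4] 6.8
yellow [ 491.1 -221. ] [ 488.8 -221.3] [ 38.  119.6] 7.6
red [ 498.7 -273.8] [ 495.7 -274.2] [ 38.8 118.1] 7.3
green [ 505.5 -326.3] [ 502.4 -326.8] [ 39.5 118.1] 7.5
[ 0.476  -0.2203  0.3285] [ 0.4103 -0.229   0.4717]
blue [ 484.3 -168.2] [ 481.5 -168.5] [ 38.3 119.6] 7.4
yellow [ 491.3 -221.3] [ 487.9 -221.6] [ 37.6 119.8] 7.0
red [ 498.3 -273.8] [ 495.2 -274.2] [ 38.8 119.6] 7.5
green [ 504.3 -326.4] [ 502.1 -326.7] [ 39.6 117.8] 7.5
[ 0.476  -0.2204  0.3286] [ 0.4104 -0.2289  0.4717]
blue [ 484.4 -168.1] [ 481.3 -168.4] [ 38.2 119.6] 7.4
yellow [ 491.4 -221.2] [ 488.1 -221.5] [ 37.6 119.8] 7.1
red [ 497.5 -273.9] [ 495.2 -274.1] [ 38.8 117.9] 7.5
green [ 504.5 -326.5] [ 502.  -326.7] [ 39.5 117.9] 7.4
```

Call:
jog_arm:
  dp:
    - [-0.5,1.9,0]
    - [-1,3.8,0]
    - [-1.5,5.7,0]
    - [-2,7.6,0]
    - [-2.5,9.5,0]
  angular:
    - [0,0,0.5]
    - [0,0,1]
    - [0,0,1.5]
    - [0,0,2]
    - [0,0,2.5]
  claw: [45,45,45,45,45]

```text
t: 4.0
eef_pos: [0.5066, 0.0247, 0.329]
tool_rot: [0.0, 0.044, 0.999, 0.0]
contact_force: [0.7, -0.5, 0.5]
gripper_width: 0.525
```

```bash
python3 mv.py 522 152.4 260 -9.4
```

```text
t 4.0 at [506.6  24.7 329. ] F [ 0.7 -0.5  0.5] gw 0.525
dp [-0.16, 5.14, 2.76] ang [0.01, 0.01, 0.86] dist 146
```

Call:
jog_arm:
  dp:
    - [-0.05,1.8,0.6]
    - [-0.1,3.4,1.2]
    - [-0.15,4.8,2]
    - [-0.16,5.0,2.76]
    - [-0.16,5.0,2.76]
  angular:
    - [0,0,0.3]
    - [0,0,0.6]
    - [0,0,0.86]
    - [0,0,0.86]
    - [0,0,0.86]
  claw: [45,45,45,45,45]

```text
t: 4.5
eef_pos: [0.5199, 0.1481, 0.2571]
tool_rot: [-0.002, 0.079, 0.997, -0.001]
contact_force: [-0.3, -0.3, -0.2]
gripper_width: 0.526
```

Call:
jog_arm:
  dp:
    - [0,0,0]
    - [0,0,0]
    - [0,0,0]
    - [0,0,0]
    - [0,0,0]
  angular:
    - [0,0,0]
    - [0,0,0]
    - [0,0,0]
    - [0,0,0]
    - [0,0,0]
  claw: [45,45,45,45,45]

```text
t: 5.0
eef_pos: [0.5223, 0.1453, 0.2602]
tool_rot: [0.0, 0.082, 0.997, 0.0]
contact_force: [-0.1, -0.0, 0.1]
gripper_width: 0.526
```

```bash
python3 mv.py 522 152.4 121 -9.4; python3 -c "
from wb import *
cam('wrist','pics/w3.png')
measure('red',(60,300,220,410))
measure('yellow',(60,300,220,440))"
```

```text
t 5.0 at [522.3 145.3 260.2] F [-0.1 -0.   0.1] gw 0.526
dp [0.06, 0.27, 5.57] ang [0.01, 0.01, -0.01] dist 139
red wrist [520.3 151.5] [514.8 152.4] [ 11.9 191.2] -9.2
yellow wrist [506.2 209.3] [500.9 210.4] [ 12.9 141.6] -9.7
```

View pics/w3.png

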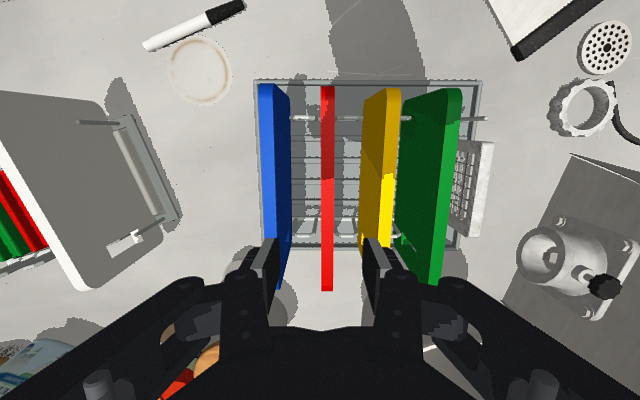

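Call:
jog_arm:
  dp:
    - [0.06,0.26,0.3]
    - [0.06,0.26,1.8]
    - [0.06,0.26,3.3]
    - [0.06,0.26,4.6]
    - [0.06,0.26,5.5]
  angular:
    - [0,0,0]
    - [0,0,0]
    - [0,0,0]
    - [0,0,0]
    - [0,0,0]
  claw: [45,45,45,45,45]

```text
t: 5.75
eef_pos: [0.5202, 0.1526, 0.1193]
tool_rot: [-0.001, 0.082, 0.997, -0.001]
contact_force: [-0.7, 1.1, 0.1]
gripper_width: 0.528
```

Call:
jog_arm:
  dp:
    - [0,0,0]
    - [0,0,0]
    - [0,0,0]
    - [0,0,0]
    - [0,0,0]
  angular:
    - [0,0,0]
    - [0,0,0]
    - [0,0,0]
    - [0,0,0]
    - [0,0,0]
  claw: [45,45,30,20,10]
  grip_force: 40

```text
t: 6.25
eef_pos: [0.5224, 0.1524, 0.1234]
tool_rot: [0.001, 0.082, 0.997, 0.0]
contact_force: [-1.1, -2.8, 5.2]
gripper_width: 0.135
```

Call:
jog_arm:
  dp:
    - [0,0,0]
    - [0,0,0]
    - [0,0,0]
    - [0,0,0]
    - [0,0,0]
  angular:
    - [0,0,0]
    - [0,0,0]
    - [0,0,0]
    - [0,0,0]
    - [0,0,0]
  claw: [5,5,5,5,5]

```text
t: 6.75
eef_pos: [0.5225, 0.1522, 0.1234]
tool_rot: [0.001, 0.082, 0.997, 0.0]
contact_force: [-1.2, -1.0, 7.0]
gripper_width: 0.13
```

```bash
python3 mv.py 522 152.4 310 -9.4; python3 -c "
from wb import *
cam('wrist','pics/w4.png')
measure('red',(60,300,220,410))"
```

```text
t 6.75 at [522.5 152.2 123.4] F [-1.2 -1.   7. ] gw 0.13
dp [0.01, 0.01, -7.46] ang [0.01, 0.02, -0.0] dist 187
red wrist [482.8 158.9] [476.7 159.9] [12.  99.7] -9.4
```

View pics/w4.png

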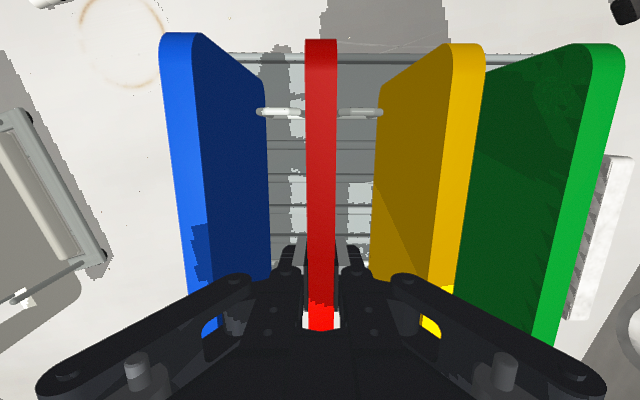

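Call:
jog_arm:
  dp:
    - [0,0,-0.3]
    - [0,0,-1]
    - [0,0,-2.5]
    - [0,0,-4.2]
    - [0,0,-5.8]
  angular:
    - [0,0,0]
    - [0,0,0]
    - [0,0,0]
    - [0,0,0]
    - [0,0,0]
  claw: [5,5,5,5,5]
  grip_force: 60

```text
t: 7.4
eef_pos: [0.5211, 0.1521, 0.2689]
tool_rot: [-0.0, 0.082, 0.997, -0.0]
contact_force: [1.0, 0.9, -3.0]
gripper_width: 0.131
```

```bash
python3 mv.py 498 -272 310 7.4
```

```text
t 7.4 at [521.1 152.1 268.9] F [ 1.   0.9 -3. ] gw 0.131
dp [-1.86, -16.89, -1.64] ang [-0.0, -0.01, -3.36] dist 427
```

Call:
jog_arm:
  dp:
    - [0,0,-1.6]
    - [-0.2,-1.7,-1.6]
    - [-0.4,-3.5,-1.6]
    - [-0.6,-5.4,-1.6]
    - [-0.8,-7.3,-1.6]
  angular:
    - [0,0,0]
    - [0,0,-0.3]
    - [0,0,-0.7]
    - [0,0,-1.1]
    - [0,0,-1.5]
  claw: [5,5,5,5,5]

```text
t: 7.9
eef_pos: [0.5107, -0.0326, 0.3075]
tool_rot: [0.0, 0.016, 1.0, 0.0]
contact_force: [0.7, -0.1, -3.2]
gripper_width: 0.135
```

```bash
python3 mv.py 498 -272 310 7.4
```

```text
t 7.9 at [510.7 -32.6 307.5] F [ 0.7 -0.1 -3.2] gw 0.135
dp [0.21, -9.59, -0.11] ang [0.01, 0.0, -1.84] dist 240
```

Call:
jog_arm:
  dp:
    - [0,-1.9,0]
    - [0.1,-3.8,0]
    - [0.1,-5.7,0]
    - [0.2,-7.6,0]
    - [0.2,-9.3,0]
  angular:
    - [0,0,-0.4]
    - [0,0,-0.8]
    - [0,0,-1.2]
    - [0,0,-1.6]
    - [0,0,-1.84]
  claw: [5,5,5,5,5]

```text
t: 8.4
eef_pos: [0.4976, -0.2654, 0.3074]
tool_rot: [-0.0, -0.064, 0.998, 0.0]
contact_force: [1.4, 0.6, -2.2]
gripper_width: 0.129
```

Call:
jog_arm:
  dp:
    - [0,0,0]
    - [0,0,0]
    - [0,0,0]
    - [0,0,0]
    - [0,0,0]
  angular:
    - [0,0,0]
    - [0,0,0]
    - [0,0,0]
    - [0,0,0]
    - [0,0,0]
  claw: [5,5,5,5,5]

```text
t: 8.9
eef_pos: [0.4992, -0.2618, 0.3071]
tool_rot: [0.0, -0.065, 0.998, 0.0]
contact_force: [-1.2, 0.3, -2.4]
gripper_width: 0.128
```

```bash
python3 mv.py 498 -272 215 7.4; python3 -c "
from h import *
o=get_obs();t=cam('top','pics/t3.png');w=cam('wrist','pics/w5.png');s=cam('scene','pics/s5.png')
z=o['eef_pos'][2]+.0306
m=mask(t['pixels'],'red',150,(100,300,380,560));print('top',strip(t,m,z),'z',z)
"
```

```text
t 8.9 at [ 499.2 -261.8  307.1] F [-1.2  0.3 -2.4] gw 0.128
dp [0.1, -0.4, 3.69] ang [0.01, 0.0, 0.0] dist 93
top (array([ 471.91400146, -180.60110474]), array([ 471.497228  , -180.72546308]), [16.364940643310547, 81.45079803466797], np.float32(7.295327)) z 0.3377448862925325
```

View pics/t3.png

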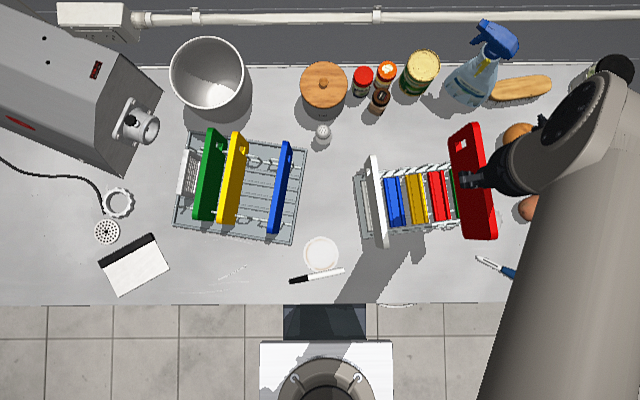

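View pics/w5.png

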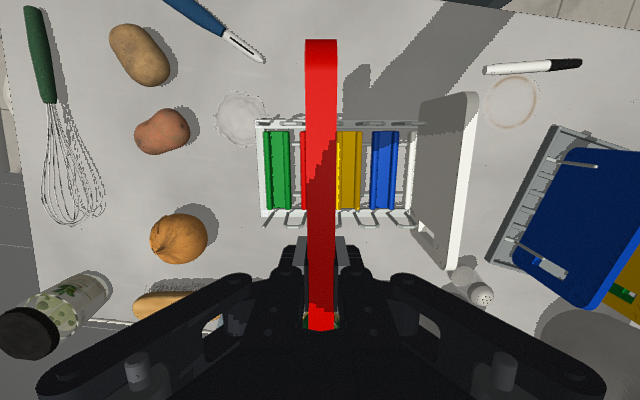

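View pics/s5.png

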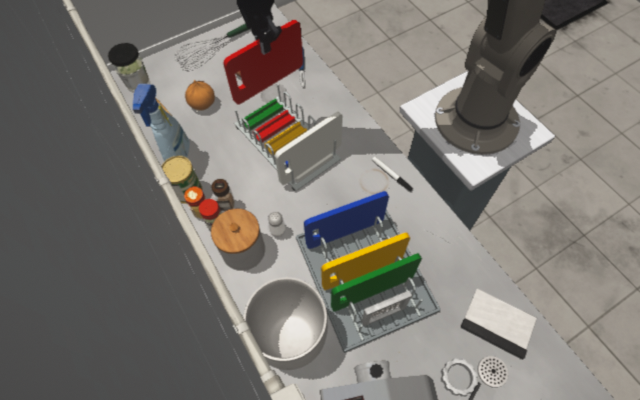

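Call:
jog_arm:
  dp:
    - [0.1,-0.4,0]
    - [0.1,-0.4,0.8]
    - [0.1,-0.4,2]
    - [0.1,-0.4,3]
    - [0.1,-0.4,3.6]
  angular:
    - [0,0,0]
    - [0,0,0]
    - [0,0,0]
    - [0,0,0]
    - [0,0,0]
  claw: [5,5,5,5,5]

```text
t: 9.55
eef_pos: [0.4966, -0.2737, 0.2152]
tool_rot: [-0.001, -0.063, 0.998, 0.0]
contact_force: [-0.0, 1.0, -3.2]
gripper_width: 0.13
```

Call:
jog_arm:
  dp:
    - [0,0,0]
    - [0,0,0]
    - [0,0,0]
    - [0,0,0]
    - [0,0,0]
  angular:
    - [0,0,0]
    - [0,0,0]
    - [0,0,0]
    - [0,0,0]
    - [0,0,0]
  claw: [5,5,5,5,5]

```text
t: 10.05
eef_pos: [0.498, -0.2736, 0.218]
tool_rot: [0.001, -0.064, 0.998, -0.0]
contact_force: [-0.0, -0.8, -3.0]
gripper_width: 0.129
```

```bash
python3 mv.py 498 -272 131 7.4; python3 -c "
from h import *
o=get_obs();t=cam('top','pics/t4.png');w=cam('wrist','pics/w6.png');s=cam('scene','pics/s6.png')
cv2.imwrite('pics/s6z.png',cv2.resize(s['pixels'][30:195,200:360],None,fx=3.6,fy=3.6))
cv2.imwrite('pics/t6z.png',cv2.resize(t['pixels'][110:260,345:505],None,fx=4,fy=4))
"
```

```text
t 10.05 at [ 498.  -273.6  218. ] F [-0.  -0.8 -3. ] gw 0.129
dp [-0.0, 0.07, 3.48] ang [-0.01, 0.02, -0.02] dist 87
```

View pics/s6z.png

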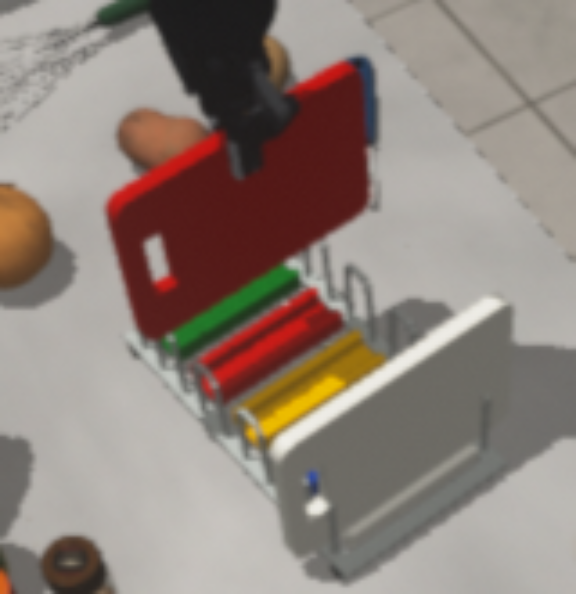

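View pics/t6z.png

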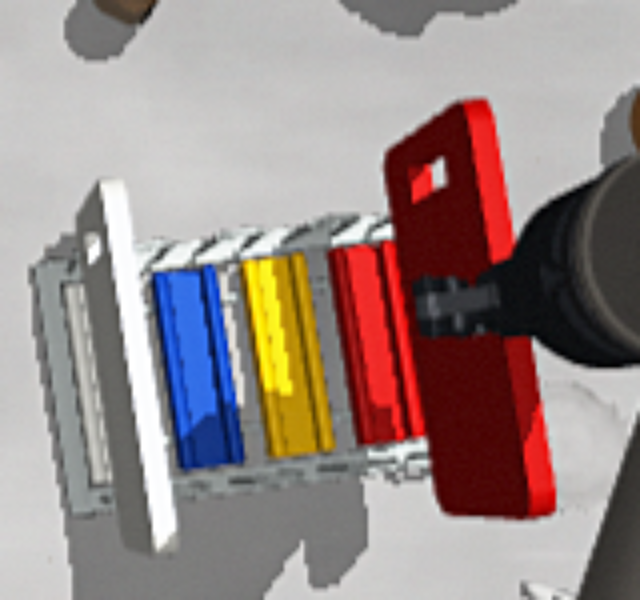

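View pics/w6.png

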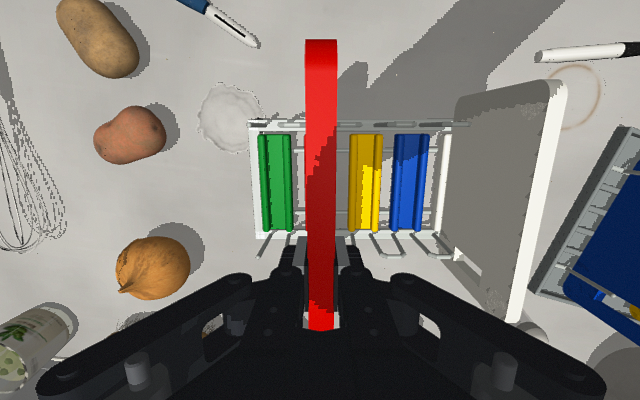

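Run:
```python
from h import *
t=cam('top');o=get_obs();p=o['eef_pos']*1000
h=cv2.cvtColor(t['pixels'],cv2.COLOR_BGR2HSV)
m=cv2.inRange(h,(0,130,170),(8,255,255))|cv2.inRange(h,(172,130,170),(180,255,255))
m[:,:462]=0;m[:134]=0;m[240:]=0
n,l,s,c=cv2.connectedComponentsWithStats(m)
for z in (.2456,.2486,.2516):
  for k in range(1,n):
    if s[k,4]<25: continue
    v,u=np.nonzero(l==k); P=np.array([plane(t,(a,b),z)[:2]*1000 for a,b in zip(u,v)])
    x,y=P.mean(0); yl=p[1]+np.tan(np.radians(7.4))*(x-p[0])
    print(z,s[k],'xy',np.round((x,y),1),'expected y',round(yl,1),'bias',round(y-yl,1))
w=cam('wrist')
h=cv2.cvtColor(w['pixels'],cv2.COLOR_BGR2HSV)
for r in (60,80,100,200,280):
    mm=mask(w['pixels'],'red',60,(30,330,290,350));print(r,np.nonzero(mm[r])[0][[0,-1]])
```

```text
0.2456 [462 135  11  41 249] xy [ 555.7 -265.1] expected y -265.9 bias 0.8
0.2456 [476 211   8  27 137] xy [ 422.2 -282.9] expected y -283.2 bias 0.3
0.2486 [462 135  11  41 249] xy [ 555.2 -264. ] expected y -265.9 bias 1.9
0.2486 [476 211   8  27 137] xy [ 422.2 -281.8] expected y -283.2 bias 1.4
0.2516 [462 135  11  41 249] xy [ 554.6 -263. ] expected y -266.0 bias 3.0
0.2516 [476 211   8  27 137] xy [ 422.1 -280.7] expected y -283.2 bias 2.5
60 [305 337]
80 [305 336]
100 [305 336]
200 [305 335]
280 [308 333]
```

Call:
jog_arm:
  dp:
    - [0,0.05,0.2]
    - [0,0.05,1]
    - [0,0.05,1.8]
    - [0,0.05,2.4]
    - [0,0.05,2.8]
  angular:
    - [0,0,0]
    - [0,0,0]
    - [0,0,0]
    - [0,0,0]
    - [0,0,0]
  claw: [5,5,5,5,5]

```text
t: 10.8
eef_pos: [0.4969, -0.2718, 0.1457]
tool_rot: [-0.001, -0.064, 0.998, 0.0]
contact_force: [0.0, -0.3, -3.0]
gripper_width: 0.131
```

```bash
python3 mv.py 498 -272.3 128 7.4; python3 -c "
from h import *
s=cam('scene','pics/s7.png');w=cam('wrist','pics/w7.png')
cv2.imwrite('pics/s7z.png',cv2.resize(s['pixels'][30:195,200:360],None,fx=3.6,fy=3.6))
"
```

```text
t 10.8 at [ 496.9 -271.8  145.7] F [ 0.  -0.3 -3. ] gw 0.131
dp [-0.04, -0.03, 0.71] ang [0.01, -0.02, -0.02] dist 18
```

View pics/s7z.png

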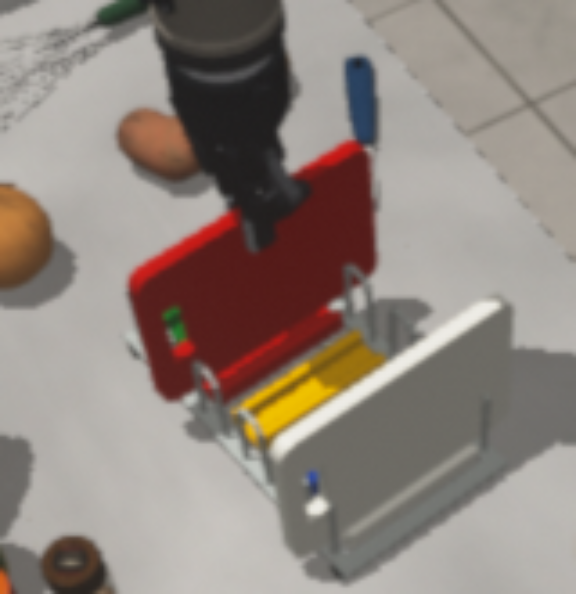

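View pics/w7.png

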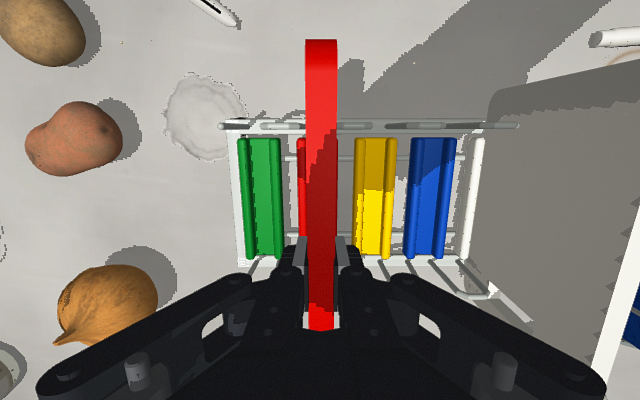

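Call:
jog_arm:
  dp:
    - [-0.04,-0.08,0]
    - [-0.04,-0.08,0.2]
    - [-0.04,-0.08,0.35]
    - [-0.04,-0.08,0.5]
    - [-0.04,-0.08,0.6]
  angular:
    - [0,0,0]
    - [0,0,0]
    - [0,0,0]
    - [0,0,0]
    - [0,0,0]
  claw: [5,5,5,5,5]

```text
t: 11.4
eef_pos: [0.4986, -0.2739, 0.1318]
tool_rot: [-0.0, -0.064, 0.998, 0.0]
contact_force: [-0.1, -0.9, -3.1]
gripper_width: 0.131
```

```bash
python3 mv.py 498 -273.7 128 7.4
```

```text
t 11.4 at [ 498.6 -273.9  131.8] F [-0.1 -0.9 -3.1] gw 0.131
dp [0.02, 0.01, 0.15] ang [0.0, -0.0, -0.02] dist 4
```

Free so far; creep to the floor.

Call:
jog_arm:
  dp:
    - [0,0,0.05]
    - [0,0,0.1]
    - [0,0,0.15]
    - [0,0,0.2]
    - [0,0,0.22]
  angular:
    - [0,0,0]
    - [0,0,0]
    - [0,0,0]
    - [0,0,0]
    - [0,0,0]
  claw: [5,5,5,5,5]

```text
t: 11.9
eef_pos: [0.4987, -0.2745, 0.1275]
tool_rot: [0.0, -0.063, 0.998, 0.0]
contact_force: [-3.7, 2.0, 9.4]
gripper_width: 0.129
```

Call:
jog_arm:
  dp:
    - [0,0,0]
    - [0,0,0]
    - [0,0,0]
    - [0,0,0]
    - [0,0,0]
  angular:
    - [0,0,0]
    - [0,0,0]
    - [0,0,0]
    - [0,0,0]
    - [0,0,0]
  claw: [5,5,5,5,5]

```text
t: 12.4
eef_pos: [0.4987, -0.2744, 0.1275]
tool_rot: [0.0, -0.063, 0.998, 0.0]
contact_force: [-3.7, 1.2, 5.9]
gripper_width: 0.13
```

Call:
jog_arm:
  dp:
    - [0,0,0]
    - [0,0,0]
    - [0,0,0]
    - [0,0,0]
    - [0,0,0]
  angular:
    - [0,0,0]
    - [0,0,0]
    - [0,0,0]
    - [0,0,0]
    - [0,0,0]
  claw: [16,22,28,36,42]

```text
t: 12.9
eef_pos: [0.4988, -0.274, 0.1266]
tool_rot: [0.0, -0.064, 0.998, -0.0]
contact_force: [-0.4, -0.9, 0.4]
gripper_width: 0.49
```

Call:
jog_arm:
  dp:
    - [0,0,-0.4]
    - [0,0,-1.5]
    - [0,0,-3]
    - [0,0,-4.5]
    - [0,0,-6]
  angular:
    - [0,0,0]
    - [0,0,0]
    - [0,0,0]
    - [0,0,0]
    - [0,0,0]
  claw: [42,42,42,42,42]

```text
t: 13.4
eef_pos: [0.4984, -0.2742, 0.2789]
tool_rot: [0.0, -0.063, 0.998, -0.0]
contact_force: [0.3, -0.3, 0.5]
gripper_width: 0.488
```

```bash
python3 mv.py 541 256.5 280 -9.4; python3 -c "
from h import *
s=cam('scene','pics/s8.png');w=cam('wrist','pics/w8.png')
cv2.imwrite('pics/s8z.png',cv2.resize(s['pixels'][30:195,200:360],None,fx=3.6,fy=3.6))
"
```

```text
t 13.4 at [ 498.4 -274.2  278.9] F [ 0.3 -0.3  0.5] gw 0.488
dp [-4.37, 20.84, -0.05] ang [-0.0, 0.0, 3.33] dist 532
```

View pics/s8z.png

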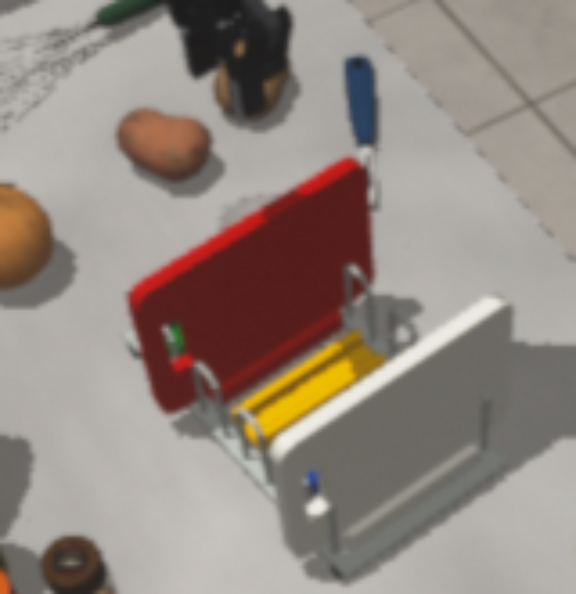

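View pics/w8.png

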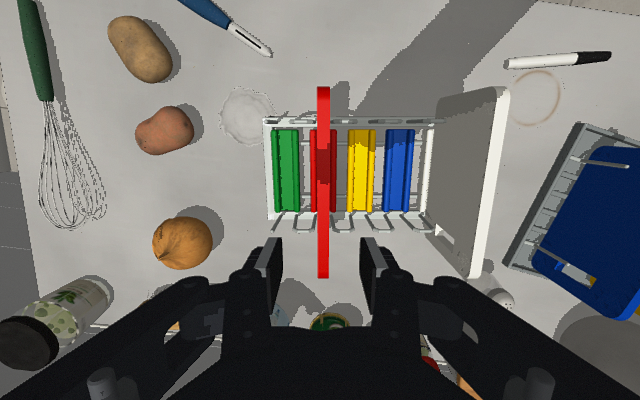

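Call:
jog_arm:
  dp:
    - [-0.4,1.9,0]
    - [-0.8,3.8,0]
    - [-1.2,5.7,0]
    - [-1.6,7.6,0]
    - [-2,9.5,0]
  angular:
    - [0,0,0.3]
    - [0,0,0.7]
    - [0,0,1.1]
    - [0,0,1.5]
    - [0,0,1.8]
  claw: [42,42,42,42,42]

```text
t: 14.0
eef_pos: [0.5178, -0.0303, 0.277]
tool_rot: [0.0, 0.016, 1.0, 0.0]
contact_force: [0.5, 0.6, 1.0]
gripper_width: 0.492
```

```bash
python3 mv.py 541 257 260 -9.4
```

```text
t 14.0 at [517.8 -30.3 277. ] F [0.5 0.6 1. ] gw 0.492
dp [-0.56, 11.52, 0.68] ang [0.0, 0.0, 1.52] dist 289
```

Call:
jog_arm:
  dp:
    - [-0.1,1.9,0]
    - [-0.2,3.8,0.1]
    - [-0.3,5.7,0.2]
    - [-0.4,7.6,0.3]
    - [-0.5,9.5,0.5]
  angular:
    - [0,0,0.3]
    - [0,0,0.6]
    - [0,0,0.9]
    - [0,0,1.2]
    - [0,0,1.52]
  claw: [42,42,42,42,42]

```text
t: 14.5
eef_pos: [0.5377, 0.2067, 0.2646]
tool_rot: [0.0, 0.082, 0.997, 0.0]
contact_force: [1.4, -0.8, 0.5]
gripper_width: 0.494
```

Call:
jog_arm:
  dp:
    - [-0.1,1,0]
    - [-0.1,1.8,0.2]
    - [-0.1,1.8,0.2]
    - [-0.1,1.8,0.2]
    - [-0.1,1.8,0.2]
  angular:
    - [0,0,0]
    - [0,0,0]
    - [0,0,0]
    - [0,0,0]
    - [0,0,0]
  claw: [42,42,42,42,42]

```text
t: 15.0
eef_pos: [0.5478, 0.2465, 0.2594]
tool_rot: [0.0, 0.083, 0.997, -0.0]
contact_force: [-0.4, 0.0, -1.0]
gripper_width: 0.491
```

```bash
python3 mv.py 541 257 121 -9.4; python3 -c "
from wb import *
cam('wrist','pics/w9.png')
measure('green',(60,300,220,410),vmin=120)"
```

```text
t 15.0 at [547.8 246.5 259.4] F [-0.4  0.  -1. ] gw 0.491
dp [0.34, 0.37, 5.53] ang [-0.01, 0.0, -0.02] dist 139
green wrist [579.9 249.8] [578.  250.2] [ 12.3 108.9] -9.4
```

View pics/w9.png

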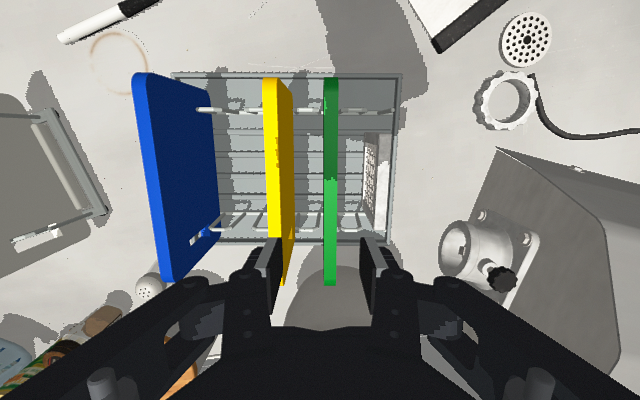

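```bash
python3 -c "
from wb import *
measure('green',(60,300,322,341),vmin=60)
c=cam('wrist');print(plane(c,(331,78),.154),plane(c,(331,286),.154))"
```

```text
green wrist [539.3 256.3] [530.3 258. ] [ 12.3 190.9] -9.3
[0.44516456 0.27359817 0.154     ] [0.63482961 0.24411534 0.154     ]
```

Call:
jog_arm:
  dp:
    - [0.35,0.35,0]
    - [0.35,0.35,1.5]
    - [0.35,0.35,3.2]
    - [0.35,0.35,4.6]
    - [0.35,0.35,5.5]
  angular:
    - [0,0,0]
    - [0,0,0]
    - [0,0,0]
    - [0,0,0]
    - [0,0,0]
  claw: [42,42,42,42,42]

```text
t: 15.8
eef_pos: [0.5382, 0.2595, 0.119]
tool_rot: [-0.001, 0.081, 0.997, -0.001]
contact_force: [-0.0, -0.1, -0.5]
gripper_width: 0.492
```

Call:
jog_arm:
  dp:
    - [0.35,0,0]
    - [0,0,0]
    - [0,0,0]
    - [0,0,0]
    - [0,0,0]
  angular:
    - [0,0,0]
    - [0,0,0]
    - [0,0,0]
    - [0,0,0]
    - [0,0,0]
  claw: [42,42,42,42,42]
  grip_force: 40

```text
t: 16.3
eef_pos: [0.5408, 0.2593, 0.1228]
tool_rot: [0.001, 0.081, 0.997, 0.001]
contact_force: [0.3, -0.8, -0.1]
gripper_width: 0.495
```

```bash
python3 mv.py 540.5 256.4 122 -9.4
```

```text
t 16.3 at [540.8 259.3 122.8] F [ 0.3 -0.8 -0.1] gw 0.495
dp [-0.01, -0.12, 0.03] ang [0.02, 0.01, 0.02] dist 3
```

Call:
jog_arm:
  dp:
    - [0,-0.12,0]
    - [0,-0.12,0]
    - [0,-0.12,0]
    - [0,-0.12,0]
    - [0,-0.12,0]
  angular:
    - [0,0,0]
    - [0,0,0]
    - [0,0,0]
    - [0,0,0]
    - [0,0,0]
  claw: [42,42,30,20,10]

```text
t: 16.8
eef_pos: [0.5399, 0.2562, 0.1218]
tool_rot: [0.0, 0.081, 0.997, 0.0]
contact_force: [-0.7, 0.0, -1.5]
gripper_width: 0.134
```

Call:
jog_arm:
  dp:
    - [0,0,0]
    - [0,0,0]
    - [0,0,0]
    - [0,0,0]
    - [0,0,0]
  angular:
    - [0,0,0]
    - [0,0,0]
    - [0,0,0]
    - [0,0,0]
    - [0,0,0]
  claw: [5,5,5,5,5]
  grip_force: 60

```text
t: 17.3
eef_pos: [0.5399, 0.2561, 0.1218]
tool_rot: [0.0, 0.081, 0.997, 0.0]
contact_force: [-0.5, 1.2, 2.2]
gripper_width: 0.126
```

Call:
jog_arm:
  dp:
    - [0,0,-0.3]
    - [0,0,-1]
    - [0,0,-2.5]
    - [0,0,-4.2]
    - [0,0,-5.8]
  angular:
    - [0,0,0]
    - [0,0,0]
    - [0,0,0]
    - [0,0,0]
    - [0,0,0]
  claw: [5,5,5,5,5]

```text
t: 17.8
eef_pos: [0.5391, 0.2553, 0.2679]
tool_rot: [-0.001, 0.081, 0.997, -0.001]
contact_force: [0.5, 1.2, -2.8]
gripper_width: 0.129
```

```bash
python3 mv.py 505 -327 310 7.4
```

```text
t 17.8 at [539.1 255.3 267.9] F [ 0.5  1.2 -2.8] gw 0.129
dp [-2.43, -23.21, -1.65] ang [-0.02, -0.02, -3.35] dist 585
```

Call:
jog_arm:
  dp:
    - [0,0,-1.65]
    - [-0.2,-1.8,-1.65]
    - [-0.4,-3.7,-1.65]
    - [-0.6,-5.6,-1.65]
    - [-0.8,-7.5,-1.65]
  angular:
    - [0,0,0]
    - [0,0,-0.3]
    - [0,0,-0.6]
    - [0,0,-0.9]
    - [0,0,-1.2]
  claw: [5,5,5,5,5]

```text
t: 18.3
eef_pos: [0.528, 0.0655, 0.3077]
tool_rot: [-0.001, 0.028, 1.0, -0.0]
contact_force: [2.3, 0.1, -3.3]
gripper_width: 0.135
```

Call:
jog_arm:
  dp:
    - [0,-1.9,0]
    - [0,-3.8,0]
    - [0,-5.7,0]
    - [0,-7.6,0]
    - [0,-9.5,0]
  angular:
    - [0,0,-0.3]
    - [0,0,-0.6]
    - [0,0,-0.9]
    - [0,0,-1.2]
    - [0,0,-1.5]
  claw: [5,5,5,5,5]

```text
t: 18.8
eef_pos: [0.5142, -0.1712, 0.3077]
tool_rot: [-0.001, -0.037, 0.999, 0.0]
contact_force: [1.1, 0.8, -3.2]
gripper_width: 0.133
```

```bash
python3 mv.py 505 -327 310 7.4
```

```text
t 18.8 at [ 514.2 -171.2  307.7] F [ 1.1  0.8 -3.2] gw 0.133
dp [0.83, -6.19, -0.09] ang [0.01, -0.01, -0.63] dist 156
```

Call:
jog_arm:
  dp:
    - [0.3,-1.8,0]
    - [0.5,-3.6,0]
    - [0.7,-5,0]
    - [0.8,-6,0]
    - [0.8,-6.2,0]
  angular:
    - [0,0,-0.2]
    - [0,0,-0.4]
    - [0,0,-0.6]
    - [0,0,-0.63]
    - [0,0,-0.63]
  claw: [5,5,5,5,5]

```text
t: 19.3
eef_pos: [0.5045, -0.3293, 0.3077]
tool_rot: [-0.001, -0.061, 0.998, -0.001]
contact_force: [-0.2, 0.5, -4.4]
gripper_width: 0.134
```

Call:
jog_arm:
  dp:
    - [0,0,0.2]
    - [0,0,0.6]
    - [0,0,1]
    - [0,0,1.3]
    - [0,0,1.3]
  angular:
    - [0,0,0]
    - [0,0,0]
    - [0,0,0]
    - [0,0,0]
    - [0,0,0]
  claw: [5,5,5,5,5]

```text
t: 19.8
eef_pos: [0.5064, -0.3239, 0.2736]
tool_rot: [-0.001, -0.065, 0.998, 0.001]
contact_force: [-0.4, 0.6, -3.7]
gripper_width: 0.128
```

```bash
python3 mv.py 505 -327 215 7.4;python3 -c "
from h import *
cam('wrist','pics/w10.png')"
```

```text
t 19.8 at [ 506.4 -323.9  273.6] F [-0.4  0.6 -3.7] gw 0.128
dp [0.07, -0.12, 2.35] ang [0.02, -0.03, 0.0] dist 59
```

View pics/w10.png

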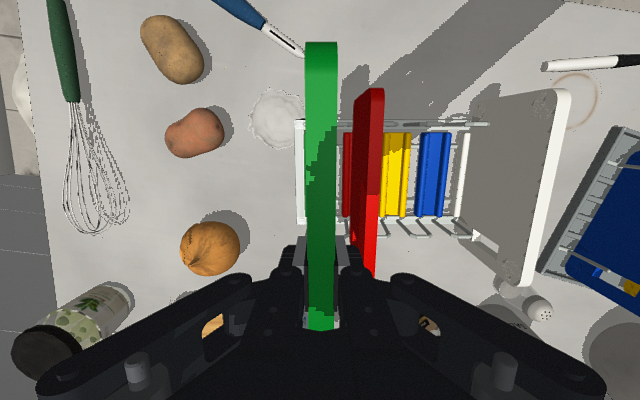

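Call:
jog_arm:
  dp:
    - [0.06,-0.14,0]
    - [0.06,-0.14,1]
    - [0.06,-0.14,2.2]
    - [0.06,-0.14,3.3]
    - [0.06,-0.14,4.2]
  angular:
    - [0,0,0]
    - [0,0,0]
    - [0,0,0]
    - [0,0,0]
    - [0,0,0]
  claw: [5,5,5,5,5]

```text
t: 20.35
eef_pos: [0.5058, -0.3292, 0.1695]
tool_rot: [0.0, -0.064, 0.998, -0.0]
contact_force: [0.6, -0.6, -3.3]
gripper_width: 0.129
```

Call:
jog_arm:
  dp:
    - [0,0,0]
    - [0,0,0]
    - [0,0,0]
    - [0,0,0]
    - [0,0,0]
  angular:
    - [0,0,0]
    - [0,0,0]
    - [0,0,0]
    - [0,0,0]
    - [0,0,0]
  claw: [5,5,5,5,5]

```text
t: 20.85
eef_pos: [0.5064, -0.3294, 0.1715]
tool_rot: [0.001, -0.064, 0.998, -0.0]
contact_force: [-0.4, 0.3, -3.7]
gripper_width: 0.137
```

```bash
python3 mv.py 505 -327.6 126 7.4;python3 -c "
from h import *
cam('wrist','pics/w11.png')"
```

```text
t 20.85 at [ 506.4 -329.4  171.5] F [-0.4  0.3 -3.7] gw 0.137
dp [0.05, 0.08, 1.82] ang [-0.01, 0.02, -0.01] dist 46
```

View pics/w11.png

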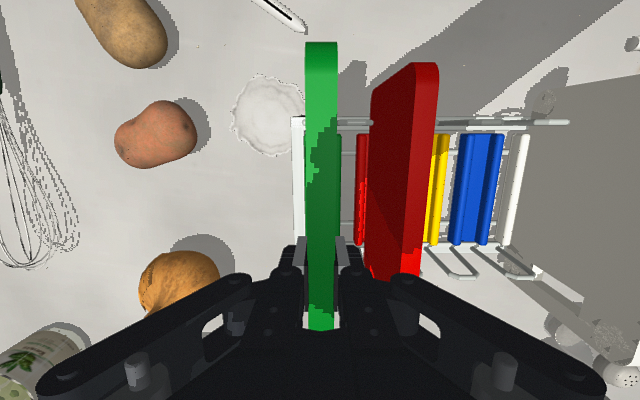

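Call:
jog_arm:
  dp:
    - [0.05,0.08,0.2]
    - [0.05,0.08,0.6]
    - [0.05,0.08,1]
    - [0.05,0.08,1.3]
    - [0.05,0.08,1.55]
  angular:
    - [0,0,0]
    - [0,0,0]
    - [0,0,0]
    - [0,0,0]
    - [0,0,0]
  claw: [5,5,5,5,5]

```text
t: 21.4
eef_pos: [0.5039, -0.327, 0.1304]
tool_rot: [-0.001, -0.064, 0.998, 0.0]
contact_force: [-0.0, -0.5, -3.3]
gripper_width: 0.131
```

Call:
jog_arm:
  dp:
    - [0,0,0.05]
    - [0,0,0.1]
    - [0,0,0.15]
    - [0,0,0.2]
    - [0,0,0.25]
  angular:
    - [0,0,0]
    - [0,0,0]
    - [0,0,0]
    - [0,0,0]
    - [0,0,0]
  claw: [5,5,5,5,5]

```text
t: 21.9
eef_pos: [0.5046, -0.3274, 0.1258]
tool_rot: [0.0, -0.064, 0.998, -0.0]
contact_force: [-2.0, 0.5, 8.8]
gripper_width: 0.132
```

Seated at z = 125.8, as predicted; release.

Call:
jog_arm:
  dp:
    - [0,0,0]
    - [0,0,0]
    - [0,0,0]
    - [0,0,0]
    - [0,0,0]
  angular:
    - [0,0,0]
    - [0,0,0]
    - [0,0,0]
    - [0,0,0]
    - [0,0,0]
  claw: [5,16,22,32,42]

```text
t: 22.4
eef_pos: [0.5044, -0.3273, 0.1256]
tool_rot: [0.0, -0.064, 0.998, -0.0]
contact_force: [-0.4, -0.7, 0.1]
gripper_width: 0.492
```

Call:
jog_arm:
  dp:
    - [0,0,0]
    - [0,0,-0.8]
    - [0,0,-2.4]
    - [0,0,-4.2]
    - [0,0,-6]
  angular:
    - [0,0,0]
    - [0,0,0]
    - [0,0,0]
    - [0,0,0]
    - [0,0,0]
  claw: [42,42,42,42,42]

```text
t: 22.9
eef_pos: [0.5039, -0.3272, 0.2769]
tool_rot: [-0.0, -0.064, 0.998, 0.0]
contact_force: [1.3, -0.9, -0.3]
gripper_width: 0.494
```

```bash
python3 mv.py 511 100.5 280 -10; python3 -c "
from h import *
cam('wrist','pics/w12.png')"
```

```text
t 22.9 at [ 503.9 -327.2  276.9] F [ 1.3 -0.9 -0.3] gw 0.494
dp [-2.46, 16.93, -0.12] ang [0.0, -0.01, 3.46] dist 428
```

View pics/w12.png

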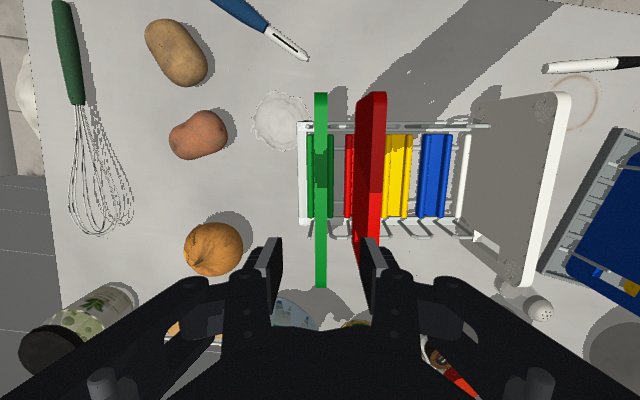

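Call:
jog_arm:
  dp:
    - [-0.3,1.9,0]
    - [-0.6,3.8,0]
    - [-0.9,5.7,0]
    - [-1.2,7.6,0]
    - [-1.5,9.5,0]
  angular:
    - [0,0,0.4]
    - [0,0,0.8]
    - [0,0,1.2]
    - [0,0,1.6]
    - [0,0,2]
  claw: [42,42,42,42,42]

```text
t: 23.45
eef_pos: [0.5109, -0.0851, 0.2754]
tool_rot: [0.0, 0.024, 1.0, 0.0]
contact_force: [0.4, -0.4, -0.1]
gripper_width: 0.493
```

```bash
python3 mv.py 511 99.7 260 -10
```

```text
t 23.45 at [510.9 -85.1 275.4] F [ 0.4 -0.4 -0.1] gw 0.493
dp [0.35, 7.38, 0.62] ang [0.0, 0.01, 1.45] dist 185
```

Call:
jog_arm:
  dp:
    - [0.1,1.8,0]
    - [0.2,3.6,0.2]
    - [0.3,5.4,0.4]
    - [0.3,7,0.6]
    - [0.3,7.25,0.6]
  angular:
    - [0,0,0.3]
    - [0,0,0.7]
    - [0,0,1.1]
    - [0,0,1.45]
    - [0,0,1.45]
  claw: [42,42,42,42,42]

```text
t: 23.95
eef_pos: [0.5113, 0.1006, 0.2594]
tool_rot: [-0.001, 0.083, 0.997, 0.001]
contact_force: [0.0, -0.8, -0.8]
gripper_width: 0.494
```

Call:
jog_arm:
  dp:
    - [0,0,0]
    - [0,0,0]
    - [0,0,0]
    - [0,0,0]
    - [0,0,0]
  angular:
    - [0,0,0]
    - [0,0,0]
    - [0,0,0]
    - [0,0,0]
    - [0,0,0]
  claw: [42,42,42,42,42]

```text
t: 24.45
eef_pos: [0.5122, 0.0935, 0.2606]
tool_rot: [0.0, 0.087, 0.996, 0.0]
contact_force: [0.9, -0.6, 0.3]
gripper_width: 0.491
```

```bash
python3 mv.py 511 99.7 122 -10; python3 -c "
from wb import *
cam('wrist','pics/w13.png')
measure('blue',(60,300,270,370),vmin=120);measure('blue',(60,300,270,370),vmin=80)"
```

```text
t 24.45 at [512.2  93.5 260.6] F [ 0.9 -0.6  0.3] gw 0.491
dp [0.09, 0.23, 5.54] ang [0.0, 0.0, -0.0] dist 139
blue wrist [509.8  99.5] [502.7 100.4] [ 11.7 190.4] -10.0
blue wrist [508.8  99.4] [499.3 101.2] [ 12.2 191.9] -10.0
```

View pics/w13.png

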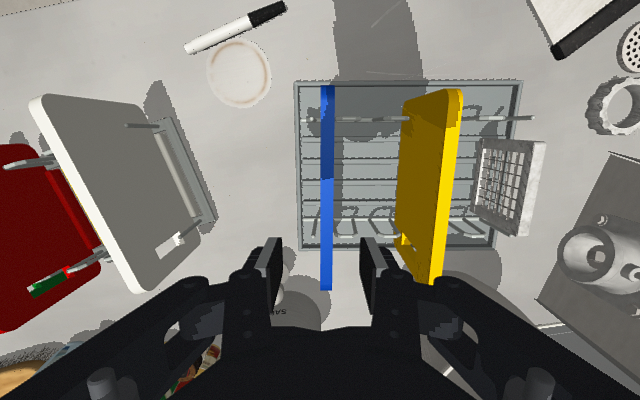

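Call:
jog_arm:
  dp:
    - [0.08,0.22,0]
    - [0.08,0.22,1.5]
    - [0.08,0.22,3.2]
    - [0.08,0.22,4.6]
    - [0.08,0.22,5.5]
  angular:
    - [0,0,0]
    - [0,0,0]
    - [0,0,0]
    - [0,0,0]
    - [0,0,0]
  claw: [42,42,42,42,42]

```text
t: 25.2
eef_pos: [0.5096, 0.1006, 0.1204]
tool_rot: [-0.001, 0.086, 0.996, -0.001]
contact_force: [0.3, 0.2, 1.2]
gripper_width: 0.49
```

Call:
jog_arm:
  dp:
    - [0,0,0]
    - [0,0,0]
    - [0,0,0]
    - [0,0,0]
    - [0,0,0]
  angular:
    - [0,0,0]
    - [0,0,0]
    - [0,0,0]
    - [0,0,0]
    - [0,0,0]
  claw: [42,42,42,42,42]
  grip_force: 40

```text
t: 25.7
eef_pos: [0.5117, 0.1006, 0.124]
tool_rot: [0.001, 0.086, 0.996, 0.001]
contact_force: [-0.4, -0.2, -0.4]
gripper_width: 0.489
```

```bash
python3 mv.py 510.5 99.4 122 -10
```

```text
t 25.7 at [511.7 100.6 124. ] F [-0.4 -0.2 -0.4] gw 0.489
dp [0.04, -0.06, 0.08] ang [0.02, 0.02, 0.02] dist 3
```

Call:
jog_arm:
  dp:
    - [0.04,-0.06,0.08]
    - [0.04,-0.06,0.08]
    - [0.04,-0.06,0.08]
    - [0.04,-0.06,0.08]
    - [0.04,-0.06,0.08]
  angular:
    - [0,0,0]
    - [0,0,0]
    - [0,0,0]
    - [0,0,0]
    - [0,0,0]
  claw: [42,42,30,20,10]

```text
t: 26.2
eef_pos: [0.5099, 0.0991, 0.121]
tool_rot: [0.0, 0.086, 0.996, 0.0]
contact_force: [1.0, -0.7, -0.1]
gripper_width: 0.137
```

Call:
jog_arm:
  dp:
    - [0,0,0]
    - [0,0,0]
    - [0,0,0]
    - [0,0,0]
    - [0,0,0]
  angular:
    - [0,0,0]
    - [0,0,0]
    - [0,0,0]
    - [0,0,0]
    - [0,0,0]
  claw: [5,5,5,5,5]
  grip_force: 60

```text
t: 26.7
eef_pos: [0.51, 0.099, 0.121]
tool_rot: [0.0, 0.086, 0.996, 0.0]
contact_force: [0.6, -0.1, 2.7]
gripper_width: 0.132
```

Call:
jog_arm:
  dp:
    - [0,0,-0.3]
    - [0,0,-1]
    - [0,0,-2.5]
    - [0,0,-4.2]
    - [0,0,-5.8]
  angular:
    - [0,0,0]
    - [0,0,0]
    - [0,0,0]
    - [0,0,0]
    - [0,0,0]
  claw: [5,5,5,5,5]

```text
t: 27.2
eef_pos: [0.5089, 0.0984, 0.2671]
tool_rot: [-0.001, 0.087, 0.996, -0.001]
contact_force: [1.3, 0.3, -2.8]
gripper_width: 0.13
```

```bash
python3 mv.py 485 -167.5 310 7.4
```

```text
t 27.2 at [508.9  98.4 267.1] F [ 1.3  0.3 -2.8] gw 0.13
dp [-0.89, -10.64, -1.7] ang [-0.01, -0.02, -3.47] dist 270
```

Call:
jog_arm:
  dp:
    - [0,0,-1.7]
    - [-0.1,-1.5,-1.7]
    - [-0.3,-3.4,-1.7]
    - [-0.5,-5.3,-1.7]
    - [-0.6,-7.1,-1.7]
  angular:
    - [0,0,-0.3]
    - [0,0,-0.9]
    - [0,0,-1.6]
    - [0,0,-2.3]
    - [0,0,-2.9]
  claw: [5,5,5,5,5]

```text
t: 27.7
eef_pos: [0.4928, -0.0806, 0.3083]
tool_rot: [-0.0, -0.041, 0.999, 0.0]
contact_force: [0.4, 0.0, -3.5]
gripper_width: 0.131
```

```bash
python3 mv.py 485 -167.4 305 7.4
```

```text
t 27.7 at [492.8 -80.6 308.3] F [ 0.4  0.  -3.5] gw 0.131
dp [0.6, -3.43, 0.13] ang [0.0, -0.01, -0.54] dist 87
```

Call:
jog_arm:
  dp:
    - [0.2,-1.5,0]
    - [0.4,-2.7,0]
    - [0.55,-3.3,0]
    - [0.55,-3.4,0]
    - [0.55,-3.4,0]
  angular:
    - [0,0,-0.25]
    - [0,0,-0.5]
    - [0,0,-0.54]
    - [0,0,-0.54]
    - [0,0,-0.54]
  claw: [5,5,5,5,5]

```text
t: 28.2
eef_pos: [0.4867, -0.164, 0.3081]
tool_rot: [-0.0, -0.063, 0.998, 0.0]
contact_force: [0.0, 0.7, -3.9]
gripper_width: 0.131
```

Call:
jog_arm:
  dp:
    - [0,0,0]
    - [0,0,0.3]
    - [0,0,0.6]
    - [0,0,1]
    - [0,0,1]
  angular:
    - [0,0,0]
    - [0,0,0]
    - [0,0,0]
    - [0,0,0]
    - [0,0,0]
  claw: [5,5,5,5,5]

```text
t: 28.7
eef_pos: [0.4861, -0.1636, 0.2815]
tool_rot: [-0.002, -0.064, 0.998, 0.0]
contact_force: [-1.3, 0.6, -3.8]
gripper_width: 0.135
```

```bash
python3 mv.py 485 -167.4 170 7.4;python3 -c "
from h import *
cam('wrist','pics/w14.png')"
```

```text
t 28.7 at [ 486.1 -163.6  281.5] F [-1.3  0.6 -3.8] gw 0.135
dp [0.05, -0.15, 4.46] ang [0.01, -0.04, -0.02] dist 112
```

View pics/w14.png

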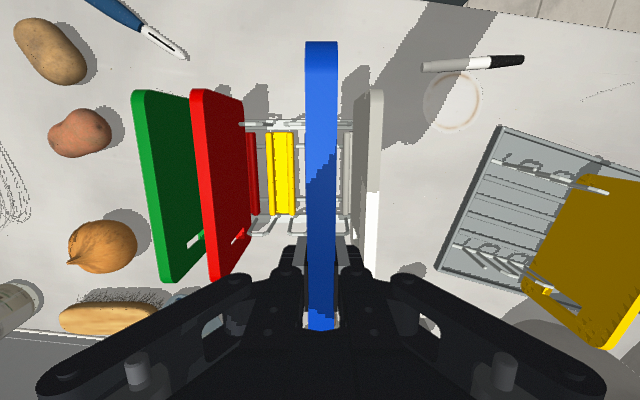

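Call:
jog_arm:
  dp:
    - [0.05,-0.15,0]
    - [0.05,-0.15,1.2]
    - [0.05,-0.15,2.6]
    - [0.05,-0.15,3.7]
    - [0.05,-0.15,4.5]
  angular:
    - [0,0,0]
    - [0,0,0]
    - [0,0,0]
    - [0,0,0]
    - [0,0,0]
  claw: [5,5,5,5,5]

```text
t: 29.25
eef_pos: [0.486, -0.1683, 0.1695]
tool_rot: [-0.001, -0.064, 0.998, -0.0]
contact_force: [-0.2, 0.0, -3.4]
gripper_width: 0.135
```

Call:
jog_arm:
  dp:
    - [0,0,0]
    - [0,0,0]
    - [0,0,0]
    - [0,0,0]
    - [0,0,0]
  angular:
    - [0,0,0]
    - [0,0,0]
    - [0,0,0]
    - [0,0,0]
    - [0,0,0]
  claw: [5,5,5,5,5]

```text
t: 29.75
eef_pos: [0.487, -0.1683, 0.1718]
tool_rot: [0.001, -0.064, 0.998, -0.0]
contact_force: [-0.8, -0.7, -3.0]
gripper_width: 0.13
```

```bash
python3 mv.py 485 -167.4 125 7.4;python3 -c "
from h import *
cam('wrist','pics/w15.png')"
```

```text
t 29.75 at [ 487.  -168.3  171.8] F [-0.8 -0.7 -3. ] gw 0.13
dp [0.08, 0.04, 1.87] ang [-0.0, 0.02, -0.02] dist 47
```

View pics/w15.png

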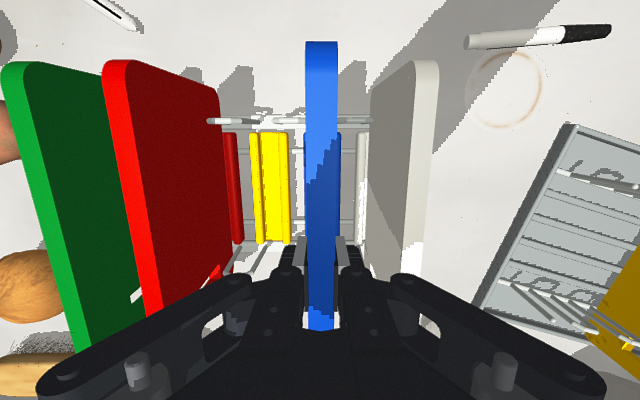

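Call:
jog_arm:
  dp:
    - [0.07,0.06,0.2]
    - [0.07,0.06,0.6]
    - [0.07,0.06,1]
    - [0.07,0.06,1.3]
    - [0.07,0.06,1.6]
  angular:
    - [0,0,0]
    - [0,0,0]
    - [0,0,0]
    - [0,0,0]
    - [0,0,0]
  claw: [5,5,5,5,5]

```text
t: 30.3
eef_pos: [0.4841, -0.1669, 0.1298]
tool_rot: [-0.001, -0.064, 0.998, 0.0]
contact_force: [-0.2, -0.7, -3.6]
gripper_width: 0.134
```

Call:
jog_arm:
  dp:
    - [0,0,0.05]
    - [0,0,0.1]
    - [0,0,0.15]
    - [0,0,0.2]
    - [0,0,0.25]
  angular:
    - [0,0,0]
    - [0,0,0]
    - [0,0,0]
    - [0,0,0]
    - [0,0,0]
  claw: [5,5,5,5,5]

```text
t: 30.8
eef_pos: [0.4849, -0.167, 0.125]
tool_rot: [0.0, -0.064, 0.998, -0.0]
contact_force: [-4.6, 0.2, 15.5]
gripper_width: 0.132
```

Seated at the predicted 125.0. Release.

Call:
jog_arm:
  dp:
    - [0,0,0]
    - [0,0,0]
    - [0,0,0]
    - [0,0,0]
    - [0,0,0]
  angular:
    - [0,0,0]
    - [0,0,0]
    - [0,0,0]
    - [0,0,0]
    - [0,0,0]
  claw: [5,16,22,32,42]

```text
t: 31.3
eef_pos: [0.4846, -0.167, 0.1248]
tool_rot: [0.0, -0.064, 0.998, -0.0]
contact_force: [0.0, 0.5, -0.0]
gripper_width: 0.488
```

Call:
jog_arm:
  dp:
    - [0,0,0]
    - [0,0,-0.8]
    - [0,0,-2.4]
    - [0,0,-4.2]
    - [0,0,-6]
  angular:
    - [0,0,0]
    - [0,0,0]
    - [0,0,0]
    - [0,0,0]
    - [0,0,0]
  claw: [42,42,42,42,42]

```text
t: 31.8
eef_pos: [0.4839, -0.167, 0.2761]
tool_rot: [-0.0, -0.063, 0.998, -0.0]
contact_force: [1.0, -0.3, 0.4]
gripper_width: 0.493
```

```bash
python3 mv.py 532 204.8 270 -9.8; python3 -c "
from h import *
cam('wrist','pics/w16.png')"
```

```text
t 31.8 at [ 483.9 -167.   276.1] F [ 1.  -0.3  0.4] gw 0.493
dp [-3.79, 14.51, 0.24] ang [-0.0, -0.01, 3.41] dist 375
```

View pics/w16.png

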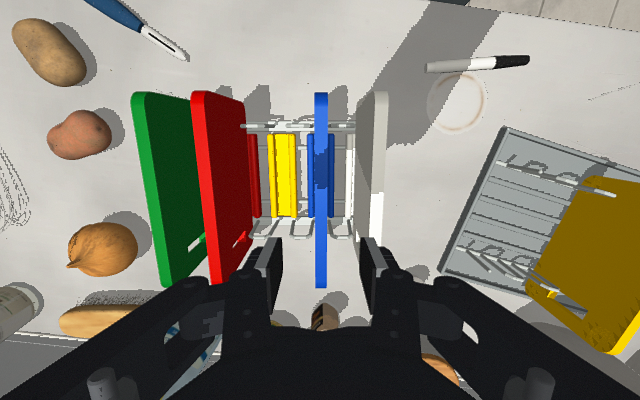

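Blue stands centred in its slot (column 321, between its channel walls at 307 to 334). Now yellow.

Call:
jog_arm:
  dp:
    - [-0.5,1.9,0]
    - [-1,3.8,0]
    - [-1.5,5.7,0]
    - [-1.9,7.6,0]
    - [-2.4,9.4,0]
  angular:
    - [0,0,0.4]
    - [0,0,0.9]
    - [0,0,1.4]
    - [0,0,1.9]
    - [0,0,2.3]
  claw: [42,42,42,42,42]

```text
t: 32.35
eef_pos: [0.5138, 0.076, 0.2748]
tool_rot: [0.0, 0.037, 0.999, 0.0]
contact_force: [0.5, 0.1, -0.5]
gripper_width: 0.494
```

```bash
python3 mv.py 532 204.8 260 -9.8
```

```text
t 32.35 at [513.8  76.  274.8] F [ 0.5  0.1 -0.5] gw 0.494
dp [-0.34, 5.19, 0.6] ang [0.01, 0.0, 1.1] dist 131
```

Call:
jog_arm:
  dp:
    - [-0.1,1.8,0]
    - [-0.2,3.6,0.3]
    - [-0.3,5,0.6]
    - [-0.3,5.2,0.6]
    - [-0.3,5.2,0.6]
  angular:
    - [0,0,0.4]
    - [0,0,0.8]
    - [0,0,1.1]
    - [0,0,1.1]
    - [0,0,1.1]
  claw: [42,42,42,42,42]

```text
t: 32.85
eef_pos: [0.5308, 0.2039, 0.259]
tool_rot: [-0.0, 0.083, 0.997, -0.001]
contact_force: [0.3, -0.3, 0.0]
gripper_width: 0.489
```

Call:
jog_arm:
  dp:
    - [0,0,0]
    - [0,0,0]
    - [0,0,0]
    - [0,0,0]
    - [0,0,0]
  angular:
    - [0,0,0]
    - [0,0,0]
    - [0,0,0]
    - [0,0,0]
    - [0,0,0]
  claw: [42,42,42,42,42]

```text
t: 33.35
eef_pos: [0.5312, 0.2025, 0.2599]
tool_rot: [0.0, 0.085, 0.996, 0.0]
contact_force: [0.3, 0.3, 0.3]
gripper_width: 0.493
```

```bash
python3 mv.py 532 204.8 122 -9.8; python3 -c "
from wb import *
cam('wrist','pics/w17.png')
measure('yellow',(60,300,250,390),vmin=170);measure('yellow',(60,300,250,390),vmin=100)"
```

```text
t 33.35 at [531.2 202.5 259.9] F [0.3 0.3 0.3] gw 0.493
dp [-0.01, 0.1, 5.51] ang [0.0, 0.0, 0.01] dist 138
yellow wrist [531.  205.3] [525.4 205.9] [ 12. 191.] -9.9
yellow wrist [530.5 205.5] [521.6 206.8] [ 11.9 191.7] -9.9
```

View pics/w17.png

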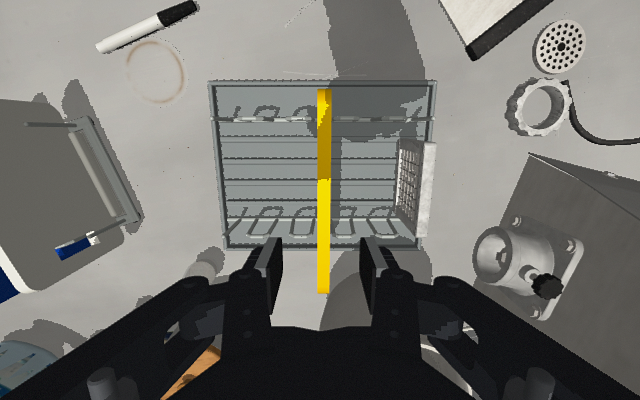

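Yellow at (531.5, 205.3).

Call:
jog_arm:
  dp:
    - [0,0.1,0]
    - [0,0.1,1.5]
    - [0,0.1,3.2]
    - [0,0.1,4.6]
    - [0,0.1,5.5]
  angular:
    - [0,0,0]
    - [0,0,0]
    - [0,0,0]
    - [0,0,0]
    - [0,0,0]
  claw: [42,42,42,42,42]

```text
t: 34.1
eef_pos: [0.5303, 0.2052, 0.1195]
tool_rot: [-0.001, 0.084, 0.996, -0.001]
contact_force: [-0.1, 0.8, -0.5]
gripper_width: 0.494
```

Call:
jog_arm:
  dp:
    - [0,0,0]
    - [0,0,0]
    - [0,0,0]
    - [0,0,0]
    - [0,0,0]
  angular:
    - [0,0,0]
    - [0,0,0]
    - [0,0,0]
    - [0,0,0]
    - [0,0,0]
  claw: [42,42,42,42,42]
  grip_force: 40

```text
t: 34.6
eef_pos: [0.5322, 0.2058, 0.1233]
tool_rot: [0.001, 0.085, 0.996, 0.001]
contact_force: [1.0, -0.7, 0.7]
gripper_width: 0.495
```

```bash
python3 mv.py 531.3 205.3 122 -9.8
```

```text
t 34.6 at [532.2 205.8 123.3] F [ 1.  -0.7  0.7] gw 0.495
dp [0.03, -0.02, 0.05] ang [0.02, 0.02, 0.02] dist 2
```

Call:
jog_arm:
  dp:
    - [0.03,-0.02,0.05]
    - [0.03,-0.02,0.05]
    - [0.03,-0.02,0.05]
    - [0.03,-0.02,0.05]
    - [0.03,-0.02,0.05]
  angular:
    - [0,0,0]
    - [0,0,0]
    - [0,0,0]
    - [0,0,0]
    - [0,0,0]
  claw: [42,42,30,20,10]

```text
t: 35.1
eef_pos: [0.5309, 0.2051, 0.121]
tool_rot: [0.0, 0.085, 0.996, 0.0]
contact_force: [1.5, -0.1, -0.7]
gripper_width: 0.133
```

Call:
jog_arm:
  dp:
    - [0,0,0]
    - [0,0,0]
    - [0,0,0]
    - [0,0,0]
    - [0,0,0]
  angular:
    - [0,0,0]
    - [0,0,0]
    - [0,0,0]
    - [0,0,0]
    - [0,0,0]
  claw: [5,5,5,5,5]
  grip_force: 60

```text
t: 35.6
eef_pos: [0.531, 0.2051, 0.1211]
tool_rot: [0.0, 0.085, 0.996, 0.0]
contact_force: [0.6, -0.4, 1.5]
gripper_width: 0.132
```

Call:
jog_arm:
  dp:
    - [0,0,-0.3]
    - [0,0,-1]
    - [0,0,-2.5]
    - [0,0,-4.2]
    - [0,0,-5.8]
  angular:
    - [0,0,0]
    - [0,0,0]
    - [0,0,0]
    - [0,0,0]
    - [0,0,0]
  claw: [5,5,5,5,5]

```text
t: 36.1
eef_pos: [0.53, 0.2044, 0.2673]
tool_rot: [-0.001, 0.085, 0.996, -0.001]
contact_force: [1.2, 0.8, -3.1]
gripper_width: 0.132
```

```bash
python3 mv.py 491.8 -220.6 310 7.4
```

```text
t 36.1 at [530.  204.4 267.3] F [ 1.2  0.8 -3.1] gw 0.132
dp [-1.37, -17.02, -1.69] ang [-0.01, -0.01, -3.43] dist 429
```

Call:
jog_arm:
  dp:
    - [0,0,-1.7]
    - [-0.1,-1.7,-1.7]
    - [-0.3,-3.6,-1.7]
    - [-0.5,-5.5,-1.7]
    - [-0.6,-7.4,-1.7]
  angular:
    - [0,0,0]
    - [0,0,-0.4]
    - [0,0,-0.8]
    - [0,0,-1.2]
    - [0,0,-1.6]
  claw: [5,5,5,5,5]

```text
t: 36.6
eef_pos: [0.5134, 0.0181, 0.3084]
tool_rot: [-0.0, 0.014, 1.0, 0.0]
contact_force: [1.2, -0.5, -2.6]
gripper_width: 0.133
```

```bash
python3 mv.py 491.8 -220.6 308 7.4
```

```text
t 36.6 at [513.4  18.1 308.4] F [ 1.2 -0.5 -2.6] gw 0.133
dp [0.59, -9.57, 0.02] ang [0.0, -0.01, -1.8] dist 240
```

Call:
jog_arm:
  dp:
    - [0.1,-1.9,0]
    - [0.2,-3.8,0]
    - [0.3,-5.7,0]
    - [0.4,-7.6,0]
    - [0.55,-9.4,0]
  angular:
    - [0,0,-0.4]
    - [0,0,-0.8]
    - [0,0,-1.2]
    - [0,0,-1.6]
    - [0,0,-1.8]
  claw: [5,5,5,5,5]

```text
t: 37.1
eef_pos: [0.4924, -0.2163, 0.3084]
tool_rot: [-0.0, -0.064, 0.998, 0.0]
contact_force: [0.7, 0.2, -2.1]
gripper_width: 0.131
```

Call:
jog_arm:
  dp:
    - [0,0,0]
    - [0,0,0.2]
    - [0,0,0.5]
    - [0,0,0.8]
    - [0,0,0.8]
  angular:
    - [0,0,0]
    - [0,0,0]
    - [0,0,0]
    - [0,0,0]
    - [0,0,0]
  claw: [5,5,5,5,5]

```text
t: 37.6
eef_pos: [0.4931, -0.2126, 0.2868]
tool_rot: [-0.001, -0.065, 0.998, 0.001]
contact_force: [-0.3, -0.7, -1.5]
gripper_width: 0.13
```

```bash
python3 mv.py 491.8 -220.6 171 7.4
```

```text
t 37.6 at [ 493.1 -212.6  286.8] F [-0.3 -0.7 -1.5] gw 0.13
dp [0.08, -0.32, 4.63] ang [0.02, -0.03, 0.01] dist 116
```

Call:
jog_arm:
  dp:
    - [0.08,-0.32,0]
    - [0.08,-0.32,1.2]
    - [0.08,-0.32,2.6]
    - [0.08,-0.32,3.8]
    - [0.08,-0.32,4.6]
  angular:
    - [0,0,0]
    - [0,0,0]
    - [0,0,0]
    - [0,0,0]
    - [0,0,0]
  claw: [5,5,5,5,5]

```text
t: 38.1
eef_pos: [0.492, -0.2225, 0.1716]
tool_rot: [-0.001, -0.064, 0.998, 0.0]
contact_force: [0.4, 0.4, -2.1]
gripper_width: 0.129
```

Call:
jog_arm:
  dp:
    - [0,0,0]
    - [0,0,0]
    - [0,0,0]
    - [0,0,0]
    - [0,0,0]
  angular:
    - [0,0,0]
    - [0,0,0]
    - [0,0,0]
    - [0,0,0]
    - [0,0,0]
  claw: [5,5,5,5,5]

```text
t: 38.6
eef_pos: [0.4932, -0.2227, 0.1743]
tool_rot: [0.001, -0.064, 0.998, -0.0]
contact_force: [0.3, -1.0, -2.7]
gripper_width: 0.134
```

```bash
python3 mv.py 491.8 -220.6 125 7.4;python3 -c "
from h import *
cam('wrist','pics/w18.png')"
```

```text
t 38.6 at [ 493.2 -222.7  174.3] F [ 0.3 -1.  -2.7] gw 0.134
dp [0.05, 0.09, 1.97] ang [-0.0, 0.02, -0.02] dist 49
```

View pics/w18.png

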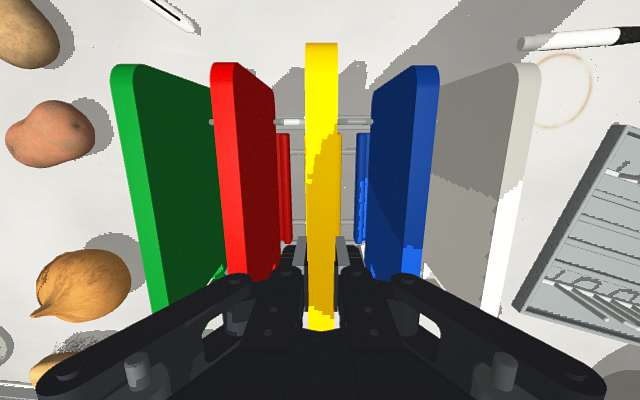

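Call:
jog_arm:
  dp:
    - [0.05,0.08,0.2]
    - [0.05,0.08,0.7]
    - [0.05,0.08,1.1]
    - [0.05,0.08,1.5]
    - [0.05,0.08,1.7]
  angular:
    - [0,0,0]
    - [0,0,0]
    - [0,0,0]
    - [0,0,0]
    - [0,0,0]
  claw: [5,5,5,5,5]

```text
t: 39.15
eef_pos: [0.4904, -0.2204, 0.1293]
tool_rot: [-0.001, -0.064, 0.998, 0.0]
contact_force: [-0.4, -0.8, -1.6]
gripper_width: 0.133
```

Call:
jog_arm:
  dp:
    - [0,0,0.05]
    - [0,0,0.1]
    - [0,0,0.15]
    - [0,0,0.2]
    - [0,0,0.25]
  angular:
    - [0,0,0]
    - [0,0,0]
    - [0,0,0]
    - [0,0,0]
    - [0,0,0]
  claw: [5,5,5,5,5]

```text
t: 39.65
eef_pos: [0.4915, -0.2208, 0.125]
tool_rot: [0.0, -0.064, 0.998, -0.0]
contact_force: [-2.7, 1.2, 13.7]
gripper_width: 0.132
```

Call:
jog_arm:
  dp:
    - [0,0,0]
    - [0,0,0]
    - [0,0,0]
    - [0,0,0]
    - [0,0,0]
  angular:
    - [0,0,0]
    - [0,0,0]
    - [0,0,0]
    - [0,0,0]
    - [0,0,0]
  claw: [5,16,22,32,42]

```text
t: 40.15
eef_pos: [0.4912, -0.2208, 0.1247]
tool_rot: [0.0, -0.064, 0.998, -0.0]
contact_force: [-0.6, 0.2, -0.5]
gripper_width: 0.492
```

Call:
jog_arm:
  dp:
    - [0,0,0]
    - [0,0,-0.8]
    - [0,0,-2.4]
    - [0,0,-4.2]
    - [0,0,-6]
  angular:
    - [0,0,0]
    - [0,0,0]
    - [0,0,0]
    - [0,0,0]
    - [0,0,0]
  claw: [42,42,42,42,42]

```text
t: 40.65
eef_pos: [0.4906, -0.2208, 0.2761]
tool_rot: [-0.0, -0.063, 0.998, -0.0]
contact_force: [1.3, 0.2, 0.1]
gripper_width: 0.49
```

Call:
jog_arm:
  dp:
    - [0,1.6,-0.5]
    - [0,3.5,-1]
    - [0,5.4,-1]
    - [0,7,-1]
    - [0,8,-1]
  angular:
    - [0,0,0]
    - [0,0,0]
    - [0,0,0]
    - [0,0,0]
    - [0,0,0]
  claw: [42,42,42,42,42]

```text
t: 41.15
eef_pos: [0.4651, -0.019, 0.2998]
tool_rot: [0.0, -0.065, 0.998, 0.001]
contact_force: [0.7, 0.2, 0.2]
gripper_width: 0.49
```

Call:
jog_arm:
  dp:
    - [0,0,0]
    - [0,0,0]
    - [0,0,0]
    - [0,0,0]
    - [0,0,0]
  angular:
    - [0,0,0]
    - [0,0,0]
    - [0,0,0]
    - [0,0,0]
    - [0,0,0]
  claw: [42,42,42,42,42]

```text
t: 41.65
eef_pos: [0.4658, -0.0234, 0.2996]
tool_rot: [-0.0, -0.063, 0.998, -0.0]
contact_force: [-0.2, 0.2, 0.4]
gripper_width: 0.494
```

Run:
```python
from h import *
s=cam('scene');t=cam('top');print(get_obs()['eef_pos'],get_obs()['contact_force'])
cv2.imwrite('pics/s9z.png',cv2.resize(s['pixels'][60:350,220:450],None,fx=2.6,fy=2.05*1.25)[:600])
cv2.imwrite('pics/t9.png',t['pixels'])
slots={'red':(498.5,-273.8),'green':(505,-327.3),'blue':(484.7,-167.2),'yellow':(491.6,-220.7)}
for col,v in(('red',150),('green',110),('blue',150),('yellow',170)):
    mt=mask(t['pixels'],col,v,(120,270,370,500)); ms=mask(s['pixels'],col,100 if col!='yellow' else 170,(70,200,220,360))
    a=[x.mean() for x in np.nonzero(mt)][::-1]; b=[x.mean() for x in np.nonzero(ms)][::-1]
    p,e=tri(t,a,s,b)
    print(col,slots[col],'top',*[np.round(x,1) for x in strip(t,mt,.158)],'| tri',np.round(p*1000,1),round(e*1000,1))
```

```text
[ 0.46579357 -0.02299192  0.29960218] [0.20140284 0.22353793 0.38744672]
red (498.5, -273.8) top [ 498.2 -273. ] [ 497.7 -273.1] [ 12.1 193.2] 7.4 | tri [ 499.8 -276.8  152. ] 4.8
green (505, -327.3) top [ 506.4 -325.1] [ 504.7 -325.6] [ 11.8 190.6] 7.4 | tri [ 512.4 -340.3  133.3] 14.3
 ** On entry to DLASCL parameter number  4 had an illegal value
 ** On entry to DLASCL parameter number  4 had an illegal value
 ** On entry to DLASCL parameter number  4 had an illegal value
 ** On entry to DLASCL parameter number  4 had an illegal value
 ** On entry to DLASCL parameter number  5 had an illegal value
 ** On entry to DLASCL parameter number  4 had an illegal value<stdin>:8: RuntimeWarning: Mean of empty slice.
  ret = ret.dtype.type(ret / rcount)
Traceback (most recent call last):
  File "h.py", line 22, in tri
    s=np.linalg.lstsq(np.c_[a,-b],B-A,rcond=None)[0]
      ~~~~~~~~~~~~~~~^^^^^^^^^^^^^^^^^^^^^^^^^^^^
numpy.linalg.LinAlgError: SVD did not converge in Linear Least Squares
```

View pics/s9z.png

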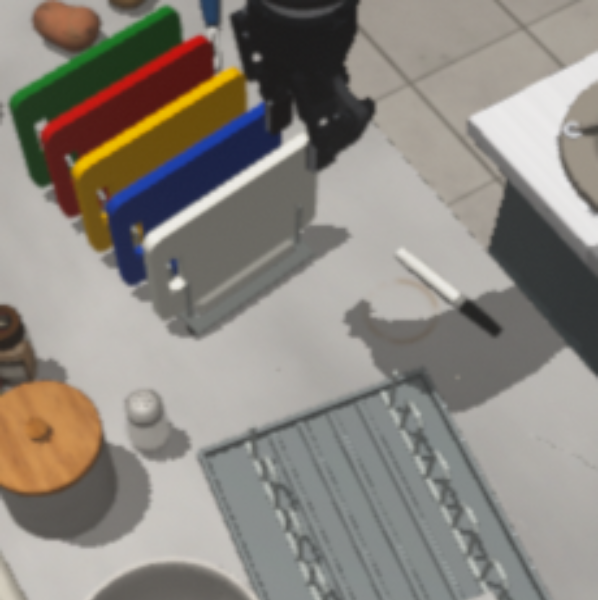

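View pics/t9.png

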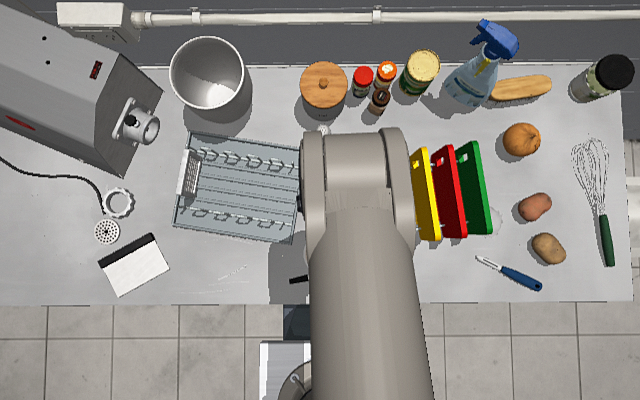

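Call:
jog_arm:
  dp:
    - [0,1.8,-0.2]
    - [-0.5,3.7,-0.2]
    - [-0.8,5.6,-0.2]
    - [-1.2,7.5,-0.2]
    - [-1.5,9,-0.2]
  angular:
    - [0,0,0.3]
    - [0,0,0.7]
    - [0,0,1.1]
    - [0,0,1.5]
    - [0,0,1.8]
  claw: [42,42,42,42,42]

```text
t: 42.25
eef_pos: [0.4742, 0.2086, 0.3046]
tool_rot: [0.0, 0.015, 1.0, 0.0]
contact_force: [0.1, -0.5, 0.0]
gripper_width: 0.487
```

Call:
jog_arm:
  dp:
    - [0,0,0]
    - [0,0,0]
    - [0,0,0]
    - [0,0,0]
    - [0,0,0]
  angular:
    - [0,0,0]
    - [0,0,0]
    - [0,0,0]
    - [0,0,0]
    - [0,0,0]
  claw: [42,42,42,42,42]

```text
t: 42.75
eef_pos: [0.4746, 0.2044, 0.3048]
tool_rot: [0.0, 0.016, 1.0, 0.0]
contact_force: [0.5, 0.1, 0.0]
gripper_width: 0.49
```

Run:
```python
from h import *
s=cam('scene');t=cam('top');print(get_obs()['t'],get_obs()['eef_pos'])
cv2.imwrite('pics/s10.png',s['pixels']);cv2.imwrite('pics/t10z.png',cv2.resize(t['pixels'][120:270,340:510],None,fx=4,fy=4))
t0=cv2.imread('pics/top0.png');s0=cv2.imread('pics/scene0.png')
slots={'red':(498.5,-273.8),'green':(505,-327.3),'blue':(484.7,-167.2),'yellow':(491.6,-220.7)}
for col,v,v2 in(('red',150,100),('green',110,80),('blue',150,80),('yellow',170,150)):
    mt=mask(t['pixels'],col,v,(120,270,370,500)); ms=mask(s['pixels'],col,v2,(55,200,220,360))
    print(col,slots[col],'top',*[np.round(x,1) for x in strip(t,mt,.158)])
    print('    scene n',(ms>0).sum(),*[np.round(x,1) for x in strip(s,ms,.158)] if ms.any() else '')
def wm(im):
    h=cv2.cvtColor(im,cv2.COLOR_BGR2HSV);m=cv2.inRange(h,(0,0,225),(180,30,255));z=m*0;z[150:255,365:395]=m[150:255,365:395];return z
for im in(t0,t['pixels']):
    r=strip(t,wm(im),.158);print('white',*[np.round(x,1) for x in r])
```

```text
42.85 [0.47452012 0.2048901  0.30483858]
red (498.5, -273.8) top [ 497.8 -273.2] [ 497.5 -273.2] [ 12.5 194.1] 7.4
    scene n 380 [ 501.1 -273.9] [ 503.1 -273.4] [ 19.7 198.2] 8.8
green (505, -327.3) top [ 506.1 -325.1] [ 504.7 -325.4] [ 11.9 191.3] 7.3
    scene n 244 [ 507.8 -325.5] [ 509.2 -325.4] [ 13.8 193.7] 8.6
blue (484.7, -167.2) top [ 486.1 -164.8] [ 485.6 -164.9] [ 12.4 192. ] 7.1
    scene n 393 [ 488.8 -164.4] [ 490.6 -164.3] [ 17.1 194.7] 8.2
yellow (491.6, -220.7) top [ 492.6 -218.7] [ 491.7 -218.7] [ 13.3 195.3] 7.1
    scene n 379 [ 495.  -219.7] [ 496.8 -219.7] [ 18.1 196.6] 8.1
white [ 477.2 -113.8] [ 481.4 -112.9] [ 56.1 186.6] -1.3
white [ 470.8 -112.7] [ 479.2 -112.1] [ 49.4 206.8] 0.9
```

View pics/s10.png

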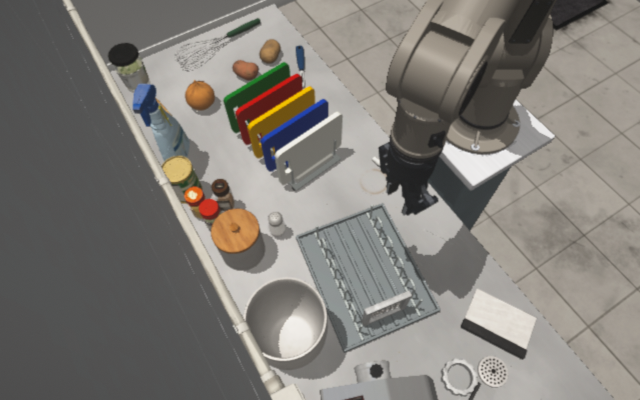

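View pics/t10z.png

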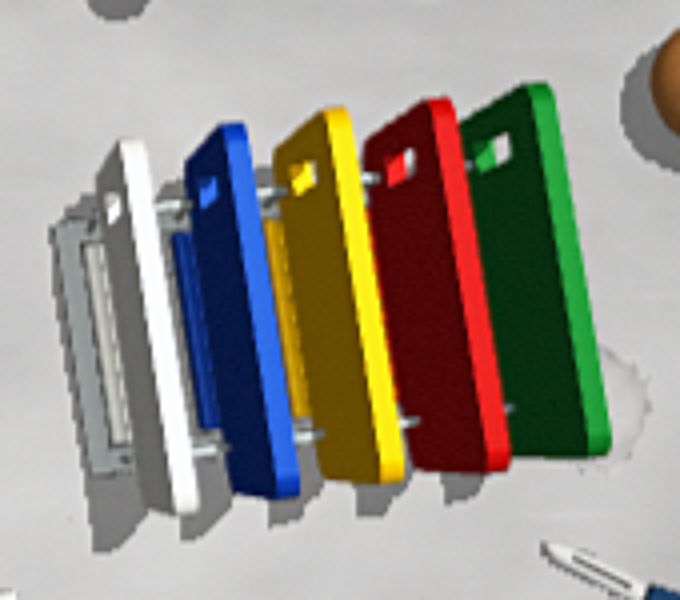

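```bash
python3 -c "
from station import *
print(hand_in())"
```

```text
the job is handed in; nothing more can be done
None
```

All four boards are away in the slots of their own colours, and the job was handed in at about 43 s. I gripped each board by its upper edge, carried it over the others, lowered it until it touched the slot floor, and only then let go. Contact forces on landing were 9 to 16 N.

**Seating:** each board stopped within about 0.1 mm of the height expected for sitting fully down.

**Final pictures:** the top and scene views show the red, green, blue and yellow boards standing parallel and evenly spaced. They are turned 7.1 to 7.4° in the top view, along the slots. The blade frame still stands in the drainer, and the arm is clear of everything.

**Disagreements and limits:**
- **Camera offset:** the top camera puts the boards 0.6 to 2.4 mm to the +y side of the slot centres I used. The same camera was off by about 1.6 mm against the arm's own position while it held the red board over the rack. Red sits about 1.5 mm nearer −y than the others, so it may lean very slightly.
- **Scene camera:** it reads 2 to 4 mm farther in x, and about 1° more turn, than the top camera.
- **Height check:** my two-view check of the final top-edge heights did not give reliable results: red came out at 152 mm, green's was poor, and then the script failed. Seating therefore rests on the arm's position and the contact forces.
- **White board:** it looks unmoved in the pictures, but my colour mask also caught parts of the rack, so that measurement shows nothing either way.

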